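# Rinse the hand tools and hang them up

## Robot

A 6-joint arm with a two-finger parallel gripper is mounted at the origin on the work surface. World frame = base frame: x ahead of the robot, y to its left, z up, the work surface at z = 0. Lengths are in m, angles in rad, forces in N, time in s.
With the tool pointing down it reaches from about 0.375 to 0.975 m from the base axis. Payload 3.8 kg.
Tool frame: the origin (TCP) lies midway between the tips of the shut fingers; the grasp point (between the pads) lies bot.grip_depth behind it (bot.grip_depth is the distance from the TCP to the grasp point, in m); z points along the fingers, y is the line along which they close (so a half turn about z gives the same grasp; the last joint's range is limited). The gripper opens to 88 mm and grips with 3 to 60 N. Pads are 18 mm wide; open, the fingers measure 123 mm over their backs; the gripper's body (75 mm by 187 mm) begins 45 mm behind the grasp point.
Start: joints at [1.29, 0.264, 1.604, -0, 1.274, -0.037], TCP at [0.163, 0.655, 0.239] pointing down, gripper open.
Joint ranges: [-2.63, 2.63], [-0.94, 2.18], [0.31, 2.57], [-1.31, 4.45], [0, 2.66], [-2.55, 2.55]. Speed limits (rad/s): [2.57, 2.57, 3.14, 3.14, 3.14, 3.14].

## Interface

Orientations are given as a rotation vector (axis times angle).
In Python, from cell import bot gives the robot as it stands.
- The arm moves only by the tool carry_out, never from a script. Its argument "commands" is a list of rows, each an object with "translation": the shift along the tool's x, y, z in units of 30 mm (1.0 is 30 mm), a list of three; "angular": the turn, a rotation vector about the tool's x, y, z in rad, a list of three; "fingers": the finger opening in mm, from 0 to 88.1. In form: [{"translation": [x, y, z], "angular": [rx, ry, rz], "fingers": fingers}, ...]. A call has exactly 8 rows; each row shifts and turns the commanded pose from where the row before left it, along the tool's axes as they then stand; what a row does not reach is not made up. A row lasts 1/10 s, in which the tool goes at most 50 mm and 8.59 degrees, less where a joint would pass 70% of its speed; a pose out of reach is approached as far as the arm can. A call is refused whole if a number of a shift passes 1 or a number of a turn 0.15, either way. A call with a gripper value outside its range is refused whole. The fingers move at their own pace and stop on an object; "squeeze" is the grip in N (left out, the last holds). Time passes only in rows, so rows that do not move let the fingers close, or fill a call up. It gives the time, the measured TCP pose, the force, the opening and the grip force at its end, in the units of the state.
- bot.sense(): the state, without advancing time (a new reading comes with each control period).
- bot.capture(name): name is "scene" or "top"; returns a dict with "frame" (480x640x3 uint8, red, green, blue), "depth" (480x640 float32, m along the optical axis (not along the pixel's ray), 0 where there is no reading), "K" (3x3 intrinsics, pixels), "R" (3x3) and "t" (3): a world point X has camera coordinates R X + t. Camera axes: x right, y down, z forward; pixel columns grow to the right and rows downward; lengths in m; the calibration is good to about 2 mm. A picture is of the moment at which its call begins.
- bot.finish_job(): hands the job in; it is judged then, once.
The state is a dict: "t": time; "joint_positions": joint angles; "qd": joint speeds; "joint_efforts": joint torques, N m; "tool_pos": TCP position; "eef_rot": TCP orientation; "force": force on the tool from outside, world axes, zero at the start; "ft_torque": the same for the moment, N m; "finger_gap": opening from 0.0 (shut) to 1.0 (fully open); "finger_force": force on a finger pad.
Only numpy, scipy, OpenCV 4.12 (cv2) and the standard library are available. Lean on these libraries where they do the work, as an engineer would, in place of code of your own. Each camera call takes 0.05 s, during which the arm holds its last target. There are 200 camera calls.

## Task

Clear the chopping board: one tool at a time, the largest head first and the smallest last (masher, then square press, then muddler; one may be missing), hold each tool upright by its grip, dip it into the rinsing pot until its whole head is well below the rim and keep it there for about two seconds, then hang it on the rail by its hook and let go before fetching the next. In the end all the tools hang still and straight down from the rail, side by side, and the pot stands upright on the worktop; leave the cheese, the tub and the jar where they are.

Things in the scene. Friction and masses are not known exactly. Their poses are not given: they have to be found in the camera images.
- masher: Steel hand masher, about 220 g; head a disc 64 mm across, 18 mm thick. Stands on the green board, 178 mm tall. Black upright grip on its axis: 30 mm along x, 18 mm thick along y, z = 128 to 178 mm. Below it a crook (see its hook point). Origin: centre of the head's underside; z up through the grip. May be absent.
- masher_hook (a point): Hook of the masher. Crook: upside-down U of 10 mm steel; long limb at x = -22 mm (cranks in to the axis between z = 55 and 35 mm), short limb at x = +22 mm ending at z = 85 mm, 34 mm gap. The bar, along the tool's y, passes in from +x between head and short limb. This point: underside of the U's top, 118 mm above the origin, on the axis; it rests on the bar.
- press: Steel hand press, about 200 g; head square, 46 x 46 mm, 18 mm thick. Stands on the green board, 178 mm tall. Black upright grip on its axis: 30 mm along x, 18 mm thick along y, z = 128 to 178 mm. Below it a crook (see its hook point). Origin: centre of the head's underside; z up through the grip. May be absent.
- press_hook (a point): Hook of the press. Crook: upside-down U of 10 mm steel; long limb at x = -22 mm (cranks in to the axis between z = 55 and 35 mm), short limb at x = +22 mm ending at z = 85 mm, 34 mm gap. The bar, along the tool's y, passes in from +x between head and short limb. This point: underside of the U's top, 118 mm above the origin, on the axis; it rests on the bar.
- muddler: Steel muddler, about 180 g; head a small disc 34 mm across, 18 mm thick. Stands on the green board, 178 mm tall. Black upright grip on its axis: 30 mm along x, 18 mm thick along y, z = 128 to 178 mm. Below it a crook (see its hook point). Origin: centre of the head's underside; z up through the grip. May be absent.
- muddler_hook (a point): Hook of the muddler. Crook: upside-down U of 10 mm steel; long limb at x = -22 mm (cranks in to the axis between z = 55 and 35 mm), short limb at x = +22 mm ending at z = 85 mm, 34 mm gap. The bar, along the tool's y, passes in from +x between head and short limb. This point: underside of the U's top, 118 mm above the origin, on the axis; it rests on the bar.
- pot: Loose open steel rinsing pot on the worktop, 65 mm high, 112 mm across the rim (walls 3 mm, inner floor about 5 mm up, narrower towards the foot), 0.7 kg. Origin: centre of its underside, z up.
- pot_rim (a point): Centre of the pot's mouth, 65 mm above its origin.
- rail: Fixed steel hanging rail: a horizontal bar 12 mm thick and 320 mm long, along the body's own y axis, between two posts at its ends; bar axis 155 mm above the worktop. Origin: on the worktop below the bar's middle.
- rail_mid (a point): Middle of the bar, on its axis; y runs along the bar, z up. Tools fit side by side at about 90 mm spacing.
- board: Fixed green chopping board 200 x 260 x 15 mm, on which the tools stand; origin at the centre of its underside.
- cheese: Bystander: yellow block of cheese 50 x 70 x 60 mm; origin under its centre.
- tub: Bystander: clear food tub with white lid 118 x 158 x 63 mm; origin under its centre.
- jar: Bystander: glass jar with steel lid, 56 mm across, 90 mm high; origin under its centre.

How it is judged:
On the way, in this order (a step that is already met when the one before it is completed fails the run):
1. the held masher (large round head) is dipped upright into the pot, its head below the rim, and kept there (horizontal distance between masher and pot_rim below 0.035 m and z of masher in the frame of pot_rim below -0.02 m and angle between masher's own z axis and vertical below 0.6 rad and contact force between the fingers and masher above 0.5 N), for 0.8 s.
2. the masher (large round head) hangs by its hook over the rail, released (x of masher_hook in the frame of rail_mid between -0.018 and 0.018 m and y of masher_hook in the frame of rail_mid between -0.155 and 0.155 m and z of masher_hook in the frame of rail_mid between -0.006 and 0.018 m and angle between masher's own z axis and vertical below 0.35 rad and contact force between masher and rail above 0.2 N and contact force between the fingers and masher below 0.05 N and linear speed of masher below 0.05 m/s), for 0.3 s.
3. the held press (square head) is dipped upright into the pot, its head below the rim, and kept there (horizontal distance between press and pot_rim below 0.035 m and z of press in the frame of pot_rim below -0.02 m and angle between press's own z axis and vertical below 0.6 rad and contact force between the fingers and press above 0.5 N), for 0.8 s.
4. the press (square head) hangs by its hook over the rail, released (x of press_hook in the frame of rail_mid between -0.018 and 0.018 m and y of press_hook in the frame of rail_mid between -0.155 and 0.155 m and z of press_hook in the frame of rail_mid between -0.006 and 0.018 m and angle between press's own z axis and vertical below 0.35 rad and contact force between press and rail above 0.2 N and contact force between the fingers and press below 0.05 N and linear speed of press below 0.05 m/s), for 0.3 s.
5. the held muddler (small round head) is dipped upright into the pot, its head below the rim, and kept there (horizontal distance between muddler and pot_rim below 0.035 m and z of muddler in the frame of pot_rim below -0.02 m and angle between muddler's own z axis and vertical below 0.6 rad and contact force between the fingers and muddler above 0.5 N), for 0.8 s.
6. the muddler (small round head) hangs by its hook over the rail, released (x of muddler_hook in the frame of rail_mid between -0.018 and 0.018 m and y of muddler_hook in the frame of rail_mid between -0.155 and 0.155 m and z of muddler_hook in the frame of rail_mid between -0.006 and 0.018 m and angle between muddler's own z axis and vertical below 0.35 rad and contact force between muddler and rail above 0.2 N and contact force between the fingers and muddler below 0.05 N and linear speed of muddler below 0.05 m/s), for 0.3 s.
At the end, for the whole second after the job is handed in: Every tool present hangs from the bar by its crook: hook point within 18 mm of the bar's axis across it, within 155 mm of its middle along it, resting on the bar, tilted less than 0.35 rad, slower than 0.05 m/s and not touched by the fingers; the pot is upright (tilt under 0.1 rad) on the worktop (all of step 2 and all of step 4 and all of step 6 and angle between pot's own z axis and vertical below 0.1 rad and height (world z) of pot below 0.01 m).
It fails at once if the cheese is disturbed (moved more than 30 mm) (distance of cheese from where it was at the start of the episode above 0.03 m).
It fails at once if the tub is disturbed (moved more than 30 mm) (distance of tub from where it was at the start of the episode above 0.03 m).
It fails at once if the jar is disturbed (moved more than 30 mm) (distance of jar from where it was at the start of the episode above 0.03 m).
It fails at once if the pot is tipped over (angle between pot's own z axis and vertical above 0.7 rad).
Of masher, press, muddler only 2 to 3 are there at a start; the rules pass over those that are not, and their reading is None.
At some moment in a run one of pot may be knocked a few centimetres aside while the robot is not near it.
It also fails if it takes over 210 s, if anything falls off the work surface, if the arm or the gripper's body presses on something with over 40 N, if the wrist force passes 120 N, or if a joint passes its speed limit or range.

## Working session

There is one attempt and no reset: what is moved stays moved. The work goes in short steps, Python scripts to look and compute and a tool call to move; the robot and the scene stay as the last step left them, time stands still between calls to the robot, and variables do not carry over. Pictures are saved under pics/ and viewed, at most 14 in all, crops included, and the job is handed in when it is done.

Besides the shell and the picture viewer there is one more tool, called as name(argument=value, ...), one argument or row to a line, values as JSON. carry_out: Moves the arm, as the interface text tells. Its arguments: {"type":"object","properties":{"commands":{"type":"array","items":{"type":"object","properties":{"translation":{"type":"array","items":{"type":"number"}},"angular":{"type":"array","items":{"type":"number"}},"fingers":{"type":"number"}}}},"squeeze":{"type":"number"}},"required":["commands"]}

```bash
ls; mkdir -p pics
python3 - <<'E'
from cell import bot
import cv2,numpy as np
print(bot.sense(),bot.grip_depth)
for n in("scene","top"):
    c=bot.capture(n);cv2.imwrite(f"pics/{n}0.png",c["frame"][:,:,::-1]);np.savez(f"{n}0.npz",**c)
    print(n,c["K"],c["R"],c["t"])
E
```

```text
pics
{'t': 0.0, 'joint_positions': array([ 1.29011386e+00,  2.64748337e-01,  1.60536568e+00,  7.53625194e-06,
        1.27368678e+00, -3.69122408e-02]), 'qd': array([-0.00048285, -0.00025828, -0.00097614,  0.00087655,  0.00068043,
       -0.00023254]), 'joint_efforts': array([ 7.36668198e-05, -5.02118003e+01, -3.56870055e+01,  7.31369038e-02,
        2.93395319e-02, -1.84151831e-04]), 'tool_pos': array([0.16273197, 0.6543634 , 0.23739574]), 'eef_rot': array([-0.38192589, -3.11792989,  0.00342272]), 'force': array([0.33516707, 0.38778042, 0.19182707]), 'ft_torque': array([0.00421836, 0.01228373, 0.03622741]), 'finger_force': 0.0, 'finger_gap': 1.0014815228312175} 0.0187
scene [[455.04314393   0.         316.3300006 ]
 [  0.         455.04314393 240.74173112]
 [  0.           0.           1.        ]] [[-0.33439748  0.94242754  0.00294087]
 [ 0.67208089  0.24065679 -0.70027965]
 [-0.66067057 -0.23219525 -0.71386257]] [ 0.18450848 -0.29205238  1.51861896]
top [[502.81823015   0.         314.11162696]
 [  0.         502.81823015 235.31957471]
 [  0.           0.           1.        ]] [[ 0.0288231  -0.9992427   0.02613931]
 [-0.9961099  -0.03089158 -0.08252744]
 [ 0.08327243 -0.02365893 -0.99624593]] [-0.009216    0.5705193   1.24588989]
```

View pics/scene0.png

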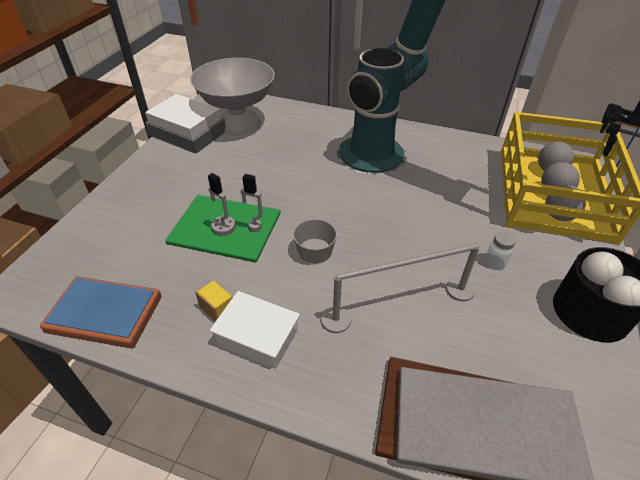

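View pics/top0.png

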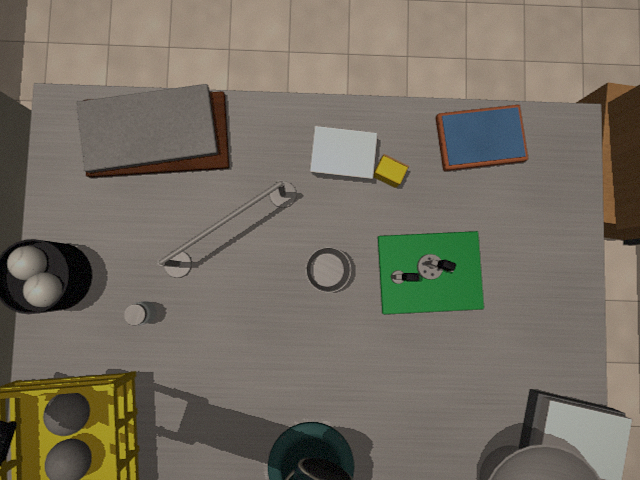

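Two tools stand on the board: a large round head at top-view (430,266) and a small head at (398,277). The pot is at (329,270), and the rail runs from (165,263) to (283,190). I'll zoom in on the tools in both views.

```bash
python3 - <<'E'
import cv2,numpy as np
a=cv2.imread("pics/scene0.png")[165:245,170:290];b=cv2.imread("pics/top0.png")[240:300,380:470]
a=cv2.resize(a,(600,400),interpolation=cv2.INTER_CUBIC)[:, :390+110];b=cv2.resize(b,None,fx=5,fy=5,interpolation=cv2.INTER_CUBIC)
b=cv2.resize(b,(500,333))[:200]
cv2.imwrite("pics/crop0.png",cv2.vconcat([a,b]))
E
cat > h.py <<'E'
import numpy as np,cv2
def ray(c,u,v):
    d=c["R"].T@(np.linalg.inv(c["K"])@np.array([u,v,1.])); o=-c["R"].T@c["t"]; return o,d
def onz(c,u,v,z):
    o,d=ray(c,u,v); return o+d*(z-o[2])/d[2]
def proj(c,X):
    p=c["K"]@(c["R"]@np.asarray(X)+c["t"]); return p[:2]/p[2]
def cloud(c):
    v,u=np.mgrid[:480,:640]; d=c["depth"]
    P=np.stack([(u-c["K"][0,2])/c["K"][0,0]*d,(v-c["K"][1,2])/c["K"][1,1]*d,d],-1)-c["t"]
    P=P@c["R"]; P[d==0]=np.nan; return P
def tri(c1,p1,c2,p2):
    o1,d1=ray(c1,*p1);o2,d2=ray(c2,*p2)
    s=np.linalg.lstsq(np.stack([d1,-d2],1),o2-o1,rcond=None)[0]
    return (o1+s[0]*d1+o2+s[1]*d2)/2, np.linalg.norm(o1+s[0]*d1-o2-s[1]*d2)
E
python3 - <<'E'
from h import *
np.set_printoptions(precision=4,suppress=True)
S=np.load("scene0.npz");T=np.load("top0.npz")
S=dict(S);T=dict(T)
for n,c in(("S",S),("T",T)):
    f=c["frame"].astype(int);P=cloud(c)
    g=(f[...,1]>f[...,0]+50)&(f[...,1]>f[...,2]+50)
    if n=="T":
        r=cv2.minAreaRect(np.argwhere(g)[:,::-1].astype(np.float32));print("board",onz(c,*r[0],.015),r)
        print([onz(c,*p,.015)[:2] for p in cv2.boxPoints(r)])
    m=(f.max(-1)<45)
    k=P[...,2]; m&=(k>.1)&(k<.24)
    nn,l,st,ce=cv2.connectedComponentsWithStats(m.astype(np.uint8))
    for i in range(1,nn):
        if st[i,4]>20 :
            q=P[l==i]; print(n,"black",st[i],ce[i],np.median(q,0),q.min(0),q.max(0))
c=T;P=cloud(c)
# rail
z=P[...,2]
m=(abs(z-.157)<.02)&(P[...,0]>.4)&(P[...,1]>0)&(P[...,1]<.5)
q=P[m];print("rail",len(q),q.min(0),q.max(0),np.median(q[:,2]))
vx,vy,x0,y0=cv2.fitLine(q[:,:2].astype(np.float32),cv2.DIST_HUBER,0,.01,.01).ravel();print("line",vx,vy,x0,y0)
s=(q[:,:2]-[x0,y0])@[vx,vy];print(s.min(),s.max())
# pot rim
m=(z>.055)&(z<.075)&(abs(P[...,0]-.52)<.12)&(abs(P[...,1]+.03)<.1)
q=P[m];print("pot",len(q),cv2.minEnclosingCircle(q[:,:2].astype(np.float32)),q.min(0),q.max(0))
for n,(u,v) in dict(masher=(430,266),mud=(398,277)).items():
    X=onz(c,u,v,.033);print(n,X)
    m=(abs(z-.033)<.006)&(np.hypot(P[...,0]-X[0],P[...,1]-X[1])<.042)
    q=P[m];print(len(q),cv2.minAreaRect((1000*q[:,:2]).astype(np.float32)),cv2.minEnclosingCircle(q[:,:2].astype(np.float32)))
E
```

```text
S black [ 99   0  24  25 232] [113.5517  11.7543] [-0.437  -1.2925  0.158 ] [-0.4651 -1.3265  0.1005] [-0.3564 -1.2762  0.2052]
S black [329  11   2  20  26] [329.7692  22.1154] [-0.6969 -0.3819  0.1266] [-0.71   -0.3871  0.1013] [-0.6854 -0.3765  0.181 ]
S black [ 22  14  76  46 372] [58.2419 37.121 ] [-0.1073 -1.3012  0.1662] [-0.3403 -1.311   0.1522] [ 0.0785 -1.2895  0.1791]
S black [520  21  13  37  69] [525.971   39.3188] [-0.6988  0.4173  0.1674] [-0.7094  0.4135  0.101 ] [-0.6895  0.4212  0.2364]
S black [ 0 54 21 18 68] [ 8.9412 62.9853] [ 0.1421 -1.3035  0.1688] [ 0.0792 -1.311   0.1524] [ 0.1816 -1.2936  0.1763]
S black [370  70  56  44 379] [393.5831  98.8971] [0.0365 0.0504 0.2148] [-0.16   -0.0047  0.1834] [0.0918 0.1095 0.2398]
S black [350  93  28  17 209] [363.11   102.5263] [ 0.0909 -0.0218  0.2279] [ 0.0696 -0.0679  0.2031] [0.1012 0.0189 0.2399]
S black [354 110  43  29 785] [374.0089 125.9096] [0.0563 0.0109 0.1349] [-0.     -0.0599  0.1002] [0.0697 0.064  0.1698]
S black [208 174  14  20 195] [214.641  183.5487] [ 0.5075 -0.281   0.1745] [ 0.4951 -0.306   0.1411
[... 1022 characters left out ...]
99]
rail 821 [0.4824 0.0834 0.1389] [0.684  0.3582 0.1681] 0.16029091757694955
line 0.58421654 -0.8115978 0.5816992 0.22112359
-0.16622702509278334 0.16830072903042195
pot 278 ((0.48559248447418213, -0.027950886636972427), 0.0556659996509552) [ 0.4304 -0.0835  0.055 ] [0.5399 0.0265 0.0725]
masher [ 0.5016 -0.2849  0.033 ]
367 ((500.30010986328125, -283.6918640136719), (62.761314392089844, 58.165645599365234), 13.48351001739502) ((0.5003684759140015, -0.2856096625328064), 0.03189487382769585)
mud [ 0.4717 -0.2046  0.033 ]
63 ((471.7590026855469, -203.45237731933594), (30.016809463500977, 28.10787010192871), 1.9337457418441772) ((0.4720938205718994, -0.2048717886209488), 0.016448089852929115)
```

View pics/crop0.png

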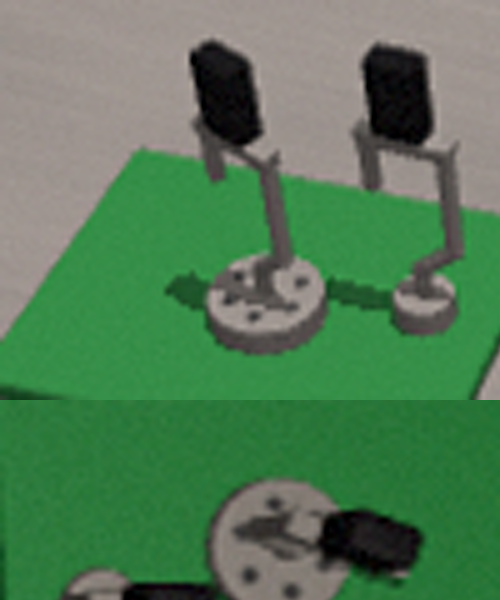

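The picture shows two tools: the masher (large perforated disc) and the muddler (small disc), so the press is absent. On both, the short limb points towards −y. Next come the yaws and the rail.

Run:
```python
from h import *
np.set_printoptions(precision=4,suppress=True)
S=dict(np.load("scene0.npz"));T=dict(np.load("top0.npz"))
for n,c in(("S",S),("T",T)):
    P=cloud(c);f=c["frame"].astype(int)
    for nm,X in dict(masher=(.500,-.285),mud=(.472,-.205)).items():
        m=(f.max(-1)<60)&(abs(P[...,2]-.193)<.006)&(np.hypot(P[...,0]-X[0],P[...,1]-X[1])<.03)
        q=P[m];r=cv2.minAreaRect((1000*q[:,:2]).astype(np.float32))
        v=np.linalg.svd(q[:,:2]-q[:,:2].mean(0))[2][0]
        print(n,nm,len(q),r,q.mean(0),"axis",np.degrees(np.arctan2(*v[::-1])))
        # crook steel bar top at z~.143, grip axis excluded
        m=(f.max(-1)>60)&(P[...,2]>.085)&(P[...,2]<.16)&(np.hypot(P[...,0]-X[0],P[...,1]-X[1])<.045)
        q=P[m]; 
        if len(q)>8:
            v=np.linalg.svd(q[:,:2]-q[:,:2].mean(0))[2][0];print("  steel",len(q),np.degrees(np.arctan2(*v[::-1])),q.min(0),q.max(0))
P=cloud(S)
m=(abs(P[...,2]-.155)<.012)&(P[...,0]>.4)&(P[...,1]>0.05)&(P[...,1]<.4)
q=P[m];print(cv2.fitLine(q[:,:2].astype(np.float32),cv2.DIST_HUBER,0,.01,.01).ravel(),len(q),q[:,:2].min(0),q[:,:2].max(0),q[:,2].max())
```

```text
S masher 60 ((503.1950378417969, -286.74609375), (28.859375, 15.970083236694336), 67.48219299316406) [ 0.5048 -0.2851  0.1919] axis 75.11810777232968
  steel 147 73.42544419045265 [ 0.4907 -0.3113  0.0853] [ 0.5148 -0.2583  0.1496]
S mud 60 ((475.98675537109375, -204.14736938476562), (16.105501174926758, 26.731998443603516), 2.899049758911133) [ 0.4763 -0.203   0.1919] axis 94.3035636117283
  steel 166 91.98875161328078 [ 0.4637 -0.2319  0.0851] [ 0.4816 -0.1778  0.1583]
T masher 102 ((500.8070068359375, -285.1568603515625), (28.620994567871094, 17.579195022583008), 72.04708099365234) [ 0.5006 -0.2845  0.1927] axis -109.0943059019841
  steel 38 65.2095524794943 [ 0.4883 -0.3108  0.0921] [ 0.5125 -0.2604  0.1479]
T mud 104 ((472.88653564453125, -205.86993408203125), (15.289702415466309, 29.719181060791016), 1.635437250137329) [ 0.4728 -0.2047  0.1929] axis -89.18486140221118
  steel 36 -166.36624259806104 [ 0.4665 -0.1904  0.0967] [ 0.4781 -0.1787  0.1479]
[ 0.5813 -0.8137  0.6081  0.1898] 882 [0.4833 0.0832] [0.6853 0.358 ] 0.16601299995569582
```

Add to h.py:
```python
def go(bot,xyz,gdeg):
    """TCP target -> total shift in the tool's axes (units of 30 mm) for present orientation and for orientation gdeg, total rz"""
    from scipy.spatial.transform import Rotation as Ro
    s=bot.sense();R=Ro.from_rotvec(s["eef_rot"]).as_matrix()
    d=np.asarray(xyz)-s["tool_pos"];g=np.degrees(np.arctan2(R[1,1],R[0,1]))
    a=np.radians(gdeg);y=np.array([np.cos(a),np.sin(a),0]);x=np.array([-y[1],y[0],0])
    print("t",round(s["t"],2),"tcp",s["tool_pos"].round(4),"g",g.round(2),"tilt",R[:,2].round(3),"F",s["force"].round(1),"gap",round(s["finger_gap"]*88.1,1),round(s["finger_force"],1))
    print(" world d",d.round(4)," now-axes",(R.T@d/.03).round(3)," goal-axes",(np.array([d@x,d@y,-d[2]])/.03).round(3)," rz",round(np.radians(g-gdeg),3))
```

```text
(no output)
```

carry_out(
  commands=[
    {"translation":[0,0,-0.25],"angular":[0,0,0.145],"fingers":60},
    {"translation":[0,0,-0.25],"angular":[0,0,0.145],"fingers":60},
    {"translation":[0,0,-0.25],"angular":[0,0,0.145],"fingers":60},
    {"translation":[0,0,-0.25],"angular":[0,0,0.145],"fingers":60},
    {"translation":[0,0,-0.25],"angular":[0,0,0.145],"fingers":60},
    {"translation":[0,0,-0.25],"angular":[0,0,0.145],"fingers":60},
    {"translation":[0,0,-0.25],"angular":[0,0,0.145],"fingers":60},
    {"translation":[0,0,-0.25],"angular":[0,0,0.145],"fingers":60},
  ],
)

```text
t: 0.9
tool_pos: [0.1628, 0.6547, 0.2982]
eef_rot: [2.035, 2.392, -0.002]
force: [0.3, 0.4, 0.1]
finger_gap: 0.681
finger_force: 0.0
```

carry_out(
  commands=[
    {"translation":[0,0,0],"angular":[0,0,0.145],"fingers":60},
    {"translation":[0,0,0],"angular":[0,0,0.145],"fingers":60},
    {"translation":[0,0,0],"angular":[0,0,0.145],"fingers":60},
    {"translation":[0,0,0],"angular":[0,0,0.029],"fingers":60},
    {"translation":[0,0,0],"angular":[0,0,0],"fingers":60},
    {"translation":[0,0,0],"angular":[0,0,0],"fingers":60},
    {"translation":[0,0,0],"angular":[0,0,0],"fingers":60},
    {"translation":[0,0,0],"angular":[0,0,0],"fingers":60},
  ],
)

```text
t: 1.7
tool_pos: [0.1629, 0.655, 0.2987]
eef_rot: [2.525, 1.869, -0.0]
force: [-0.9, 0.1, -0.4]
finger_gap: 0.682
finger_force: 0.0
```

```bash
python3 -c "
from cell import bot
from h import *
go(bot,(.502,-.285,.23),-17)
go(bot,(.45,.35,.298),-17)"
```

```text
t 1.7 tcp [0.1629 0.655  0.2987] g -16.97 tilt [-0. -0. -1.] F [-0.9  0.1 -0.4] gap 60.1 0.0
 world d [ 0.3391 -0.94   -0.0687]  now-axes [-26.671  19.954   2.291]  goal-axes [-26.66   19.97    2.289]  rz 0.001
t 1.7 tcp [0.1629 0.655  0.2987] g -16.97 tilt [-0. -0. -1.] F [-0.9  0.1 -0.4] gap 60.1 0.0
 world d [ 0.2871 -0.305  -0.0007]  now-axes [-6.932 12.12   0.023]  goal-axes [-6.925 12.124  0.022]  rz 0.001
```

carry_out(
  commands=[
    {"translation":[-0.433,0.758,0],"angular":[0,0,0],"fingers":60},
    {"translation":[-0.433,0.758,0],"angular":[0,0,0],"fingers":60},
    {"translation":[-0.433,0.758,0],"angular":[0,0,0],"fingers":60},
    {"translation":[-0.433,0.758,0],"angular":[0,0,0],"fingers":60},
    {"translation":[-0.433,0.758,0],"angular":[0,0,0],"fingers":60},
    {"translation":[-0.433,0.758,0],"angular":[0,0,0],"fingers":60},
    {"translation":[-0.433,0.758,0],"angular":[0,0,0],"fingers":60},
    {"translation":[-0.433,0.758,0],"angular":[0,0,0],"fingers":60},
  ],
)

```text
t: 2.5
tool_pos: [0.3071, 0.5016, 0.2989]
eef_rot: [-2.525, -1.869, -0.001]
force: [-0.1, 0.5, -0.3]
finger_gap: 0.68
finger_force: 0.0
```

carry_out(
  commands=[
    {"translation":[-0.433,0.758,0],"angular":[0,0,0],"fingers":60},
    {"translation":[-0.433,0.758,0],"angular":[0,0,0],"fingers":60},
    {"translation":[-0.433,0.758,0],"angular":[0,0,0],"fingers":60},
    {"translation":[-0.433,0.758,0],"angular":[0,0,0],"fingers":60},
    {"translation":[-0.433,0.758,0],"angular":[0,0,0],"fingers":60},
    {"translation":[-0.433,0.758,0],"angular":[0,0,0],"fingers":60},
    {"translation":[-0.433,0.758,0],"angular":[0,0,0],"fingers":60},
    {"translation":[-0.433,0.758,0],"angular":[0,0,0],"fingers":60},
  ],
)

```text
t: 3.3
tool_pos: [0.4507, 0.349, 0.299]
eef_rot: [-2.525, -1.869, -0.001]
force: [-0.1, 0.2, -0.4]
finger_gap: 0.68
finger_force: 0.0
```

carry_out(
  commands=[
    {"translation":[-0.822,0.327,0],"angular":[0,0,0],"fingers":60},
    {"translation":[-0.822,0.327,0],"angular":[0,0,0],"fingers":60},
    {"translation":[-0.822,0.327,0],"angular":[0,0,0],"fingers":60},
    {"translation":[-0.822,0.327,0],"angular":[0,0,0],"fingers":60},
    {"translation":[-0.822,0.327,0],"angular":[0,0,0],"fingers":60},
    {"translation":[-0.822,0.327,0],"angular":[0,0,0],"fingers":60},
    {"translation":[-0.822,0.327,0],"angular":[0,0,0],"fingers":60},
    {"translation":[-0.822,0.327,0],"angular":[0,0,0],"fingers":60},
  ],
)

```text
t: 4.1
tool_pos: [0.4673, 0.1372, 0.299]
eef_rot: [2.525, 1.869, 0.001]
force: [0.6, -0.5, -0.6]
finger_gap: 0.683
finger_force: 0.0
```

carry_out(
  commands=[
    {"translation":[-0.822,0.327,0],"angular":[0,0,0],"fingers":60},
    {"translation":[-0.822,0.327,0],"angular":[0,0,0],"fingers":60},
    {"translation":[-0.822,0.327,0],"angular":[0,0,0],"fingers":60},
    {"translation":[-0.822,0.327,0],"angular":[0,0,0],"fingers":60},
    {"translation":[-0.822,0.327,0],"angular":[0,0,0],"fingers":60},
    {"translation":[-0.822,0.327,0],"angular":[0,0,0],"fingers":60},
    {"translation":[-0.822,0.327,0],"angular":[0,0,0],"fingers":60},
    {"translation":[-0.822,0.327,0],"angular":[0,0,0],"fingers":60},
  ],
)

```text
t: 4.9
tool_pos: [0.4846, -0.0745, 0.299]
eef_rot: [2.525, 1.869, 0.001]
force: [0.6, 1.3, -0.4]
finger_gap: 0.681
finger_force: 0.0
```

carry_out(
  commands=[
    {"translation":[-0.822,0.327,0.25],"angular":[0,0,0],"fingers":60},
    {"translation":[-0.822,0.327,0.25],"angular":[0,0,0],"fingers":60},
    {"translation":[-0.822,0.327,0.25],"angular":[0,0,0],"fingers":60},
    {"translation":[-0.822,0.327,0.25],"angular":[0,0,0],"fingers":60},
    {"translation":[-0.822,0.327,0.25],"angular":[0,0,0],"fingers":60},
    {"translation":[-0.822,0.327,0.25],"angular":[0,0,0],"fingers":60},
    {"translation":[-0.822,0.327,0.25],"angular":[0,0,0],"fingers":60},
    {"translation":[-0.822,0.327,0.25],"angular":[0,0,0],"fingers":60},
  ],
)

```text
t: 5.7
tool_pos: [0.502, -0.2862, 0.2386]
eef_rot: [2.525, 1.869, 0.0]
force: [-0.8, -0.3, -0.6]
finger_gap: 0.681
finger_force: 0.0
```

```bash
python3 -c "
from cell import bot
from h import *
go(bot,(.502,-.285,.154),-17)
c=bot.capture('scene');cv2.imwrite('pics/s1.png',cv2.resize(c['frame'][100:280,150:390,::-1],(800,600)))
P=cloud(bot.capture('top'));z=P[...,2]
m=(z>.05)&(z<.075)&(abs(P[...,0]-.52)<.12)&(abs(P[...,1]+.03)<.1)
print('pot',cv2.minEnclosingCircle(P[m][:,:2].astype(np.float32)))"
```

```text
t 5.7 tcp [ 0.502  -0.2862  0.2386] g -16.99 tilt [ 0. -0. -1.] F [-0.8 -0.3 -0.6] gap 60.0 0.0
 world d [ 0.      0.0012 -0.0846]  now-axes [ 0.038 -0.012  2.82 ]  goal-axes [ 0.038 -0.011  2.82 ]  rz 0.0
pot ((0.48566269874572754, -0.028173182159662247), 0.05589761957526207)
```

View pics/s1.png

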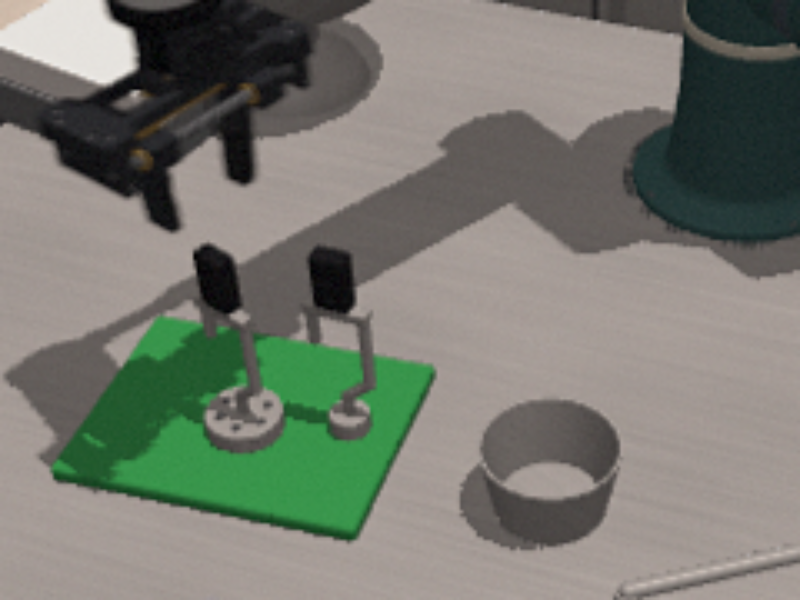

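The open fingers straddle the masher grip at (218,280) along its thin direction, and the muddler grip at (332,280) is well clear. I'll go down and close.

carry_out(
  commands=[
    {"translation":[0.038,0,0.47],"angular":[0,0,0],"fingers":60},
    {"translation":[0,0,0.47],"angular":[0,0,0],"fingers":60},
    {"translation":[0,0,0.47],"angular":[0,0,0],"fingers":60},
    {"translation":[0,0,0.47],"angular":[0,0,0],"fingers":60},
    {"translation":[0,0,0.47],"angular":[0,0,0],"fingers":60},
    {"translation":[0,0,0.47],"angular":[0,0,0],"fingers":60},
    {"translation":[0,0,0],"angular":[0,0,0],"fingers":40},
    {"translation":[0,0,0],"angular":[0,0,0],"fingers":30},
  ],
  squeeze=25,
)

```text
t: 6.6
tool_pos: [0.5021, -0.2838, 0.1536]
eef_rot: [-2.525, -1.868, 0.001]
force: [0.6, -0.8, 0.1]
finger_gap: 0.525
finger_force: 0.0
```

carry_out(
  commands=[
    {"translation":[0,0,0],"angular":[0,0,0],"fingers":24},
    {"translation":[0,0,0],"angular":[0,0,0],"fingers":20},
    {"translation":[0,0,0],"angular":[0,0,0],"fingers":10},
    {"translation":[0,0,0],"angular":[0,0,0],"fingers":10},
    {"translation":[0,0,0],"angular":[0,0,0],"fingers":10},
    {"translation":[0,0,0],"angular":[0,0,0],"fingers":10},
    {"translation":[0,0,-0.2],"angular":[0,0,0],"fingers":10},
    {"translation":[0,0,-0.3],"angular":[0,0,0],"fingers":10},
  ],
)

```text
t: 7.4
tool_pos: [0.5015, -0.2833, 0.1682]
eef_rot: [-2.524, -1.867, 0.001]
force: [0.0, -0.5, -1.9]
finger_gap: 0.202
finger_force: 24.7
```

```bash
python3 -c "
from cell import bot
from h import *
go(bot,(.4857,-.028,.26),-17)"
```

```text
t 7.4 tcp [ 0.5015 -0.2833  0.1682] g -17.02 tilt [-0.002  0.002 -1.   ] F [ 0.  -0.5 -1.9] gap 17.8 24.7
 world d [-0.0158  0.2553  0.0918]  now-axes [ 7.985 -3.001 -3.043]  goal-axes [ 7.984 -2.99  -3.059]  rz -0.0
```

carry_out(
  commands=[
    {"translation":[0,0,-0.8],"angular":[0,0,0],"fingers":10},
    {"translation":[0,0,-0.8],"angular":[0,0,0],"fingers":10},
    {"translation":[0,0,-0.8],"angular":[0,0,0],"fingers":10},
    {"translation":[0,0,-0.8],"angular":[0,0,0],"fingers":10},
    {"translation":[0,0,-0.8],"angular":[0,0,0],"fingers":10},
    {"translation":[0,0,-0.8],"angular":[0,0,0],"fingers":10},
    {"translation":[0,0,-0.8],"angular":[0,0,0],"fingers":10},
    {"translation":[0,0,-0.8],"angular":[0,0,0],"fingers":10},
  ],
)

```text
t: 8.2
tool_pos: [0.5021, -0.2836, 0.3623]
eef_rot: [-2.525, -1.868, -0.0]
force: [0.3, -0.8, -1.5]
finger_gap: 0.202
finger_force: 24.7
```

carry_out(
  commands=[
    {"translation":[0.5,-0.187,0],"angular":[0,0,0],"fingers":10},
    {"translation":[0.5,-0.187,0],"angular":[0,0,0],"fingers":10},
    {"translation":[0.5,-0.187,0],"angular":[0,0,0],"fingers":10},
    {"translation":[0.5,-0.187,0],"angular":[0,0,0],"fingers":10},
    {"translation":[0.5,-0.187,0],"angular":[0,0,0],"fingers":10},
    {"translation":[0.5,-0.187,0],"angular":[0,0,0],"fingers":10},
    {"translation":[0.5,-0.187,0],"angular":[0,0,0],"fingers":10},
    {"translation":[0.5,-0.187,0],"angular":[0,0,0],"fingers":10},
  ],
)

```text
t: 9.0
tool_pos: [0.4944, -0.1546, 0.3611]
eef_rot: [2.525, 1.869, 0.0]
force: [-0.3, -0.2, -2.7]
finger_gap: 0.202
finger_force: 24.9
```

```bash
python3 -c "
from cell import bot
from h import *
P=cloud(bot.capture('top'));z=P[...,2]
m=(z>.055)&(z<.075)&(abs(P[...,0]-.52)<.12)&(abs(P[...,1]+.03)<.1)
print('pot top',m.sum())
c=bot.capture('scene');cv2.imwrite('pics/s2.png',cv2.resize(c['frame'][100:280,150:390,::-1],(800,600)))
P=cloud(c);z=P[...,2]
m=(z>.057)&(z<.072)&(abs(P[...,0]-.5)<.11)&(abs(P[...,1]+.03)<.1)
q=P[m];print('pot scene',len(q),cv2.minEnclosingCircle(q[:,:2].astype(np.float32)),q.min(0),q.max(0))
c=dict(np.load('scene0.npz'))
P=cloud(c);z=P[...,2]
m=(z>.057)&(z<.072)&(abs(P[...,0]-.5)<.11)&(abs(P[...,1]+.03)<.1)
q=P[m];print('pot scene at start',len(q),cv2.minEnclosingCircle(q[:,:2].astype(np.float32)),q.min(0),q.max(0))
go(bot,(.4857,-.028,.157),-17)"
```

```text
pot top 275
pot scene 302 ((0.48341992497444153, -0.028420288115739822), 0.0585201196372509) [ 0.42866481 -0.08361445  0.05703874] [0.54170198 0.02691003 0.06924049]
pot scene at start 304 ((0.4854600727558136, -0.029104916378855705), 0.057860441505908966) [ 0.42809092 -0.08264982  0.05706606] [0.54080667 0.02742908 0.06953339]
t 9.1 tcp [ 0.4944 -0.154   0.3613] g -16.89 tilt [ 0.     0.001 -1.   ] F [-0.9  0.1 -2.8] gap 17.3 25.0
 world d [-0.0087  0.126  -0.2043]  now-axes [ 3.929 -1.5    6.813]  goal-axes [ 3.931 -1.506  6.811]  rz 0.002
```

View pics/s2.png

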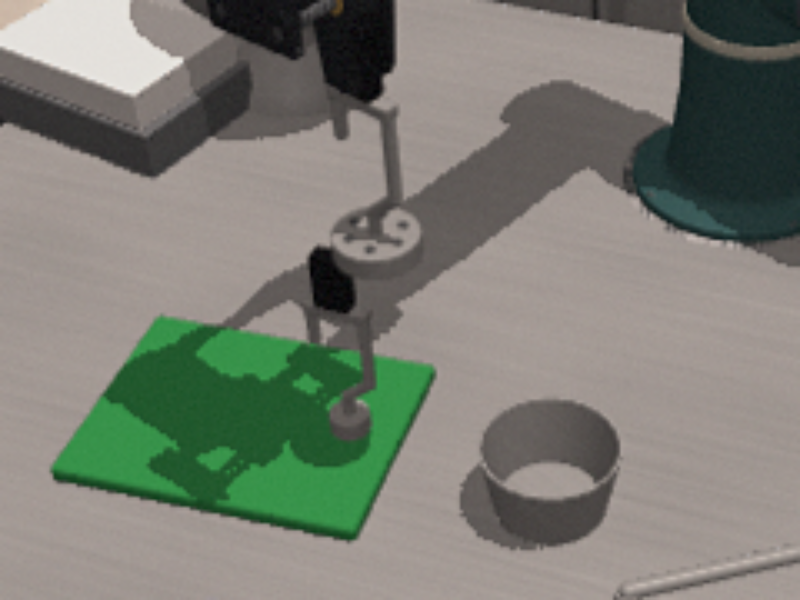

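The masher is upright in the grip (disc at (377,240)), it cleared the muddler, and the pot hasn't moved (550,470). I'll go over the pot, dip and dwell.

carry_out(
  commands=[
    {"translation":[0.491,-0.188,0],"angular":[0,0,0],"fingers":10},
    {"translation":[0.491,-0.188,0],"angular":[0,0,0],"fingers":10},
    {"translation":[0.491,-0.188,0],"angular":[0,0,0],"fingers":10},
    {"translation":[0.491,-0.188,0],"angular":[0,0,0],"fingers":10},
    {"translation":[0.491,-0.188,0],"angular":[0,0,0],"fingers":10},
    {"translation":[0.491,-0.188,0],"angular":[0,0,0],"fingers":10},
    {"translation":[0.491,-0.188,0],"angular":[0,0,0],"fingers":10},
    {"translation":[0.491,-0.188,0],"angular":[0,0,0],"fingers":10},
  ],
)

```text
t: 9.9
tool_pos: [0.4856, -0.0287, 0.3612]
eef_rot: [2.525, 1.869, 0.0]
force: [0.2, 0.4, -1.4]
finger_gap: 0.201
finger_force: 25.0
```

carry_out(
  commands=[
    {"translation":[0,0,0.8],"angular":[0,0,0],"fingers":10},
    {"translation":[0,0,0.8],"angular":[0,0,0],"fingers":10},
    {"translation":[0,0,0.8],"angular":[0,0,0],"fingers":10},
    {"translation":[0,0,0.8],"angular":[0,0,0],"fingers":10},
    {"translation":[0,0,0.8],"angular":[0,0,0],"fingers":10},
    {"translation":[0,0,0.8],"angular":[0,0,0],"fingers":10},
    {"translation":[0,0,0.8],"angular":[0,0,0],"fingers":10},
    {"translation":[0,0,0.8],"angular":[0,0,0],"fingers":10},
  ],
)

```text
t: 10.7
tool_pos: [0.4858, -0.0293, 0.1684]
eef_rot: [2.525, 1.869, 0.001]
force: [0.8, -0.0, -2.3]
finger_gap: 0.204
finger_force: 25.0
```

carry_out(
  commands=[
    {"translation":[0,0,0.3],"angular":[0,0,0],"fingers":10},
    {"translation":[0,0,0],"angular":[0,0,0],"fingers":10},
    {"translation":[0,0,0],"angular":[0,0,0],"fingers":10},
    {"translation":[0,0,0],"angular":[0,0,0],"fingers":10},
    {"translation":[0,0,0],"angular":[0,0,0],"fingers":10},
    {"translation":[0,0,0],"angular":[0,0,0],"fingers":10},
    {"translation":[0,0,0],"angular":[0,0,0],"fingers":10},
    {"translation":[0,0,0],"angular":[0,0,0],"fingers":10},
  ],
)

```text
t: 11.5
tool_pos: [0.4859, -0.0302, 0.1603]
eef_rot: [2.526, 1.868, 0.0]
force: [-0.3, 1.0, -2.1]
finger_gap: 0.2
finger_force: 25.0
```

carry_out(
  commands=[
    {"translation":[0,0,0],"angular":[0,0,0],"fingers":10},
    {"translation":[0,0,0],"angular":[0,0,0],"fingers":10},
    {"translation":[0,0,0],"angular":[0,0,0],"fingers":10},
    {"translation":[0,0,0],"angular":[0,0,0],"fingers":10},
    {"translation":[0,0,0],"angular":[0,0,0],"fingers":10},
    {"translation":[0,0,0],"angular":[0,0,0],"fingers":10},
    {"translation":[0,0,0],"angular":[0,0,0],"fingers":10},
    {"translation":[0,0,0],"angular":[0,0,0],"fingers":10},
  ],
)

```text
t: 12.3
tool_pos: [0.4858, -0.0302, 0.1601]
eef_rot: [-2.526, -1.868, 0.0]
force: [-0.0, -0.3, -1.7]
finger_gap: 0.2
finger_force: 25.0
```

carry_out(
  commands=[
    {"translation":[0,0,0],"angular":[0,0,0],"fingers":10},
    {"translation":[0,0,0],"angular":[0,0,0],"fingers":10},
    {"translation":[0,0,0],"angular":[0,0,0],"fingers":10},
    {"translation":[0,0,0],"angular":[0,0,0],"fingers":10},
    {"translation":[0,0,0],"angular":[0,0,0],"fingers":10},
    {"translation":[0,0,0],"angular":[0,0,0],"fingers":10},
    {"translation":[0,0,0],"angular":[0,0,0],"fingers":10},
    {"translation":[0,0,0],"angular":[0,0,0],"fingers":10},
  ],
)

```text
t: 13.1
tool_pos: [0.4858, -0.0302, 0.1601]
eef_rot: [-2.526, -1.868, 0.0]
force: [0.6, -0.7, -3.0]
finger_gap: 0.205
finger_force: 25.0
```

```bash
python3 -c "
from cell import bot
from h import *
go(bot,(.4857,-.028,.30),125.7)
c=bot.capture('scene');cv2.imwrite('pics/s3.png',cv2.resize(c['frame'][100:280,200:440,::-1],(800,600)))"
```

```text
t 13.1 tcp [ 0.4858 -0.0302  0.1601] g -17.01 tilt [-0. -0. -1.] F [ 0.6 -0.7 -3. ] gap 18.0 25.0
 world d [-1.000e-04  2.200e-03  1.399e-01]  now-axes [ 0.067 -0.025 -4.663]  goal-axes [-0.038  0.061 -4.663]  rz -2.491
```

View pics/s3.png

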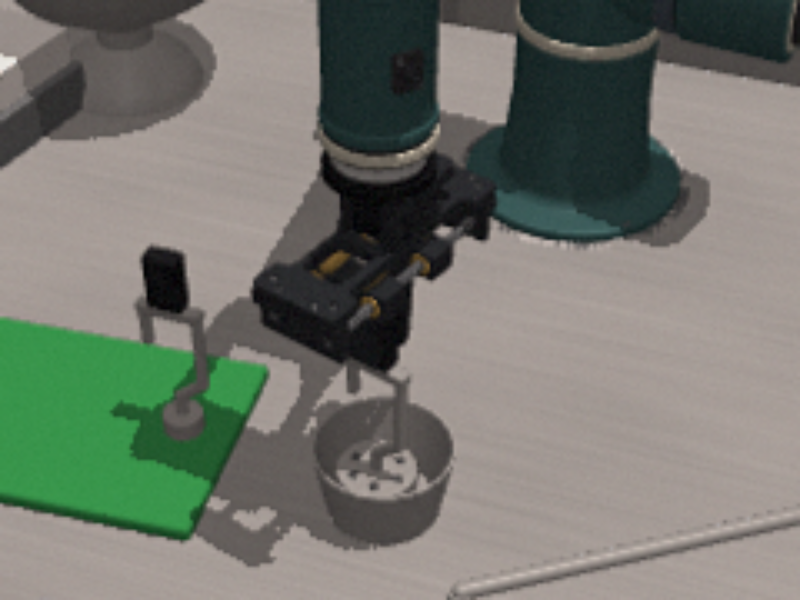

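The masher's disc sits inside the pot, well below the rim, at (380,465). Now I'll lift and turn it so the hook faces the bar.

carry_out(
  commands=[
    {"translation":[0,0,-0.585],"angular":[0,0,0],"fingers":10},
    {"translation":[0,0,-0.585],"angular":[0,0,0],"fingers":10},
    {"translation":[0,0,-0.585],"angular":[0,0,0],"fingers":10},
    {"translation":[0,0,-0.585],"angular":[0,0,-0.145],"fingers":10},
    {"translation":[0,0,-0.585],"angular":[0,0,-0.145],"fingers":10},
    {"translation":[0,0,-0.585],"angular":[0,0,-0.145],"fingers":10},
    {"translation":[0,0,-0.585],"angular":[0,0,-0.145],"fingers":10},
    {"translation":[0,0,-0.585],"angular":[0,0,-0.145],"fingers":10},
  ],
)

```text
t: 13.95
tool_pos: [0.4857, -0.0301, 0.3012]
eef_rot: [-1.691, -2.648, 0.0]
force: [0.4, -1.2, -1.5]
finger_gap: 0.203
finger_force: 25.0
```

carry_out(
  commands=[
    {"translation":[0,0,0],"angular":[0,0,-0.145],"fingers":10},
    {"translation":[0,0,0],"angular":[0,0,-0.145],"fingers":10},
    {"translation":[0,0,0],"angular":[0,0,-0.145],"fingers":10},
    {"translation":[0,0,0],"angular":[0,0,-0.145],"fingers":10},
    {"translation":[0,0,0],"angular":[0,0,-0.145],"fingers":10},
    {"translation":[0,0,0],"angular":[0,0,-0.145],"fingers":10},
    {"translation":[0,0,0],"angular":[0,0,-0.145],"fingers":10},
    {"translation":[0,0,0],"angular":[0,0,-0.145],"fingers":10},
  ],
)

```text
t: 14.75
tool_pos: [0.4857, -0.0301, 0.3004]
eef_rot: [0.036, -3.141, -0.0]
force: [-0.5, 0.3, -1.4]
finger_gap: 0.205
finger_force: 25.0
```

carry_out(
  commands=[
    {"translation":[0,0,0],"angular":[0,0,-0.145],"fingers":10},
    {"translation":[0,0,0],"angular":[0,0,-0.145],"fingers":10},
    {"translation":[0,0,0],"angular":[0,0,-0.145],"fingers":10},
    {"translation":[0,0,0],"angular":[0,0,-0.145],"fingers":10},
    {"translation":[0,0,0],"angular":[0,0,-0.026],"fingers":10},
    {"translation":[0,0,0],"angular":[0,0,0],"fingers":10},
    {"translation":[0,0,0],"angular":[0,0,0],"fingers":10},
    {"translation":[0,0,0],"angular":[0,0,0],"fingers":10},
  ],
)

```text
t: 15.55
tool_pos: [0.4858, -0.0302, 0.3005]
eef_rot: [0.961, -2.991, -0.0]
force: [0.5, 0.6, -1.6]
finger_gap: 0.199
finger_force: 25.0
```

```bash
python3 -c "
from cell import bot
from h import *
m=np.array([.5823,.2203]);a=np.array([-.584,.812]);p=np.array([.812,.584])
s=m+.06*a
go(bot,(*(s-.07*p),.222),125.7)
go(bot,(*s,.222),125.7)
print(bot.sense()['joint_positions'].round(2))"
```

```text
t 15.55 tcp [ 0.4858 -0.0302  0.3005] g 125.62 tilt [-0.  0. -1.] F [ 0.5  0.6 -1.6] gap 17.6 25.0
 world d [ 0.0046  0.2583 -0.0785]  now-axes [-5.139  6.91   2.617]  goal-axes [-5.149  6.903  2.617]  rz -0.001
t 15.55 tcp [ 0.4858 -0.0302  0.3005] g 125.62 tilt [-0.  0. -1.] F [ 0.5  0.6 -1.6] gap 17.6 25.0
 world d [ 0.0614  0.2992 -0.0785]  now-axes [-7.473  6.914  2.617]  goal-axes [-7.483  6.904  2.617]  rz -0.001
[-0.11 -0.13  1.91  0.    1.36 -2.31]
```

carry_out(
  commands=[
    {"translation":[-0.321,0.432,0],"angular":[0,0,0],"fingers":10},
    {"translation":[-0.321,0.432,0],"angular":[0,0,0],"fingers":10},
    {"translation":[-0.321,0.432,0],"angular":[0,0,0],"fingers":10},
    {"translation":[-0.321,0.432,0],"angular":[0,0,0],"fingers":10},
    {"translation":[-0.321,0.432,0],"angular":[0,0,0],"fingers":10},
    {"translation":[-0.321,0.432,0],"angular":[0,0,0],"fingers":10},
    {"translation":[-0.321,0.432,0],"angular":[0,0,0],"fingers":10},
    {"translation":[-0.321,0.432,0],"angular":[0,0,0],"fingers":10},
  ],
)

```text
t: 16.35
tool_pos: [0.4878, 0.0997, 0.3005]
eef_rot: [-0.961, 2.991, -0.0]
force: [0.2, 0.1, -1.6]
finger_gap: 0.204
finger_force: 25.0
```

carry_out(
  commands=[
    {"translation":[-0.321,0.432,0.327],"angular":[0,0,0],"fingers":10},
    {"translation":[-0.321,0.432,0.327],"angular":[0,0,0],"fingers":10},
    {"translation":[-0.321,0.432,0.327],"angular":[0,0,0],"fingers":10},
    {"translation":[-0.321,0.432,0.327],"angular":[0,0,0],"fingers":10},
    {"translation":[-0.321,0.432,0.327],"angular":[0,0,0],"fingers":10},
    {"translation":[-0.321,0.432,0.327],"angular":[0,0,0],"fingers":10},
    {"translation":[-0.321,0.432,0.327],"angular":[0,0,0],"fingers":10},
    {"translation":[-0.321,0.432,0.327],"angular":[0,0,0],"fingers":10},
  ],
)

```text
t: 17.15
tool_pos: [0.4899, 0.2294, 0.2213]
eef_rot: [-0.963, 2.99, -0.0]
force: [0.1, -1.4, -1.6]
finger_gap: 0.204
finger_force: 25.0
```

```bash
python3 -c "
from cell import bot
from h import *
m=np.array([.5823,.2203]);a=np.array([-.584,.812]);p=np.array([.812,.584])
s=m+.06*a
go(bot,(*s,.222),125.7)
c=bot.capture('scene');cv2.imwrite('pics/s4.png',cv2.resize(c['frame'][160:340,290:530,::-1],(800,600)))
P=cloud(c)
X=bot.sense()['tool_pos']
for lo,hi in((.165,.21),(.08,.1)):
  k=(P[...,2]>lo)&(P[...,2]<hi)&(np.hypot(P[...,0]-X[0],P[...,1]-X[1])<.05);q=P[k][:,:2]-X[:2]
  if len(q): print(lo,len(q),'across',(q@p).min(),(q@p).max(),'along',(q@a).min(),(q@a).max())
"
```

```text
t 17.15 tcp [0.4899 0.2294 0.2213] g 125.69 tilt [ 0. -0. -1.] F [ 0.1 -1.4 -1.6] gap 17.9 25.0
 world d [0.0573 0.0397 0.0007]  now-axes [-2.323 -0.041 -0.024]  goal-axes [-2.323 -0.041 -0.024]  rz -0.0
0.165 139 across -0.025374283254896785 0.029672148846290554 along -0.00952012911828175 0.003886696317446729
0.08 173 across -0.029712103757469202 0.034069795261321874 along -0.035050025405591004 0.026510268436396464
```

View pics/s4.png

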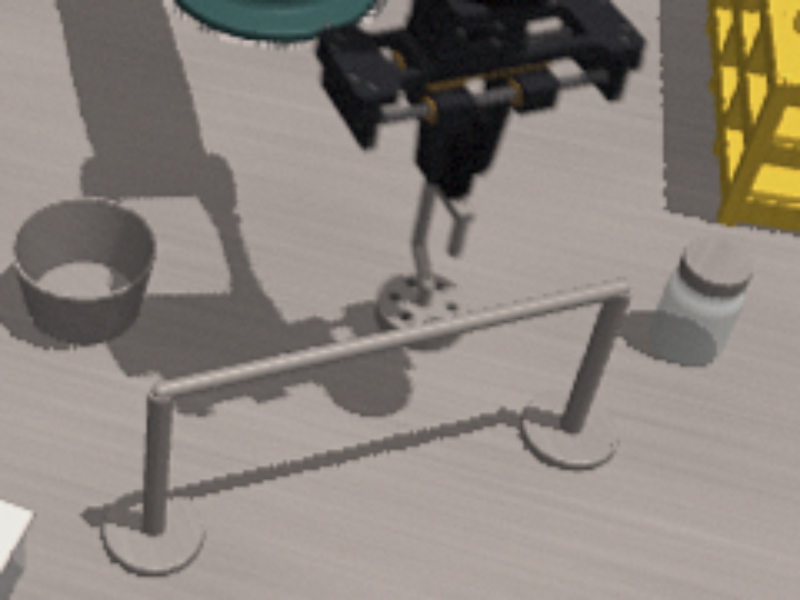

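The short limb (460,235) faces the bar and the head hangs upright behind it. I'll advance until the bar is under the crook.

carry_out(
  commands=[
    {"translation":[-0.29,-0.005,0],"angular":[0,0,0],"fingers":10},
    {"translation":[-0.29,-0.005,0],"angular":[0,0,0],"fingers":10},
    {"translation":[-0.29,-0.005,0],"angular":[0,0,0],"fingers":10},
    {"translation":[-0.29,-0.005,0],"angular":[0,0,0],"fingers":10},
    {"translation":[-0.29,-0.005,0],"angular":[0,0,0],"fingers":10},
    {"translation":[-0.29,-0.005,0],"angular":[0,0,0],"fingers":10},
    {"translation":[-0.29,-0.005,0],"angular":[0,0,0],"fingers":10},
    {"translation":[-0.29,0,0],"angular":[0,0,0],"fingers":10},
  ],
)

```text
t: 18.0
tool_pos: [0.5477, 0.2682, 0.222]
eef_rot: [0.963, -2.99, 0.0]
force: [0.4, -0.4, -2.4]
finger_gap: 0.205
finger_force: 25.0
```

```bash
python3 -c "
from cell import bot
from h import *
go(bot,(.5473,.269,.184),125.7)
c=bot.capture('scene');cv2.imwrite('pics/s5.png',cv2.resize(c['frame'][200:320,340:500,::-1],(800,600)))
P=cloud(c);X=bot.sense()['tool_pos'];a=np.array([-.584,.812]);p=np.array([.812,.584])
q=P-[*X[:2],0];A=q[...,:2]@p;B=q[...,:2]@a
k=(abs(B)<.012)&(abs(A)<.045)&(P[...,2]>.095)&(P[...,2]<.15)
for z in np.arange(.095,.15,.01):
  j=k&(P[...,2]>=z)&(P[...,2]<z+.01);print(round(z,3),np.sort(A[j]).round(3)[::3])
k=(abs(B)>.025)&(abs(B)<.08)&(abs(A)<.03)&(abs(P[...,2]-.158)<.012);print('bar across',np.percentile(A[k],[5,50,95]),P[k][:,2].max())
"
```

```text
t 18.0 tcp [0.5477 0.2682 0.222 ] g 125.7 tilt [-0. -0. -1.] F [ 0.4 -0.4 -2.4] gap 18.1 25.0
 world d [-0.0004  0.0008 -0.038 ]  now-axes [-0.003  0.029  1.266]  goal-axes [-0.003  0.029  1.266]  rz -0.0
0.095 [-0.032 -0.029 -0.027 -0.026 -0.025 -0.024 -0.023 -0.023 -0.021 -0.02
 -0.019 -0.017 -0.016 -0.015 -0.014 -0.011 -0.011 -0.01  -0.007 -0.006
 -0.005 -0.003 -0.002 -0.     0.001  0.002  0.003  0.004  0.004  0.005
  0.005  0.006  0.007  0.008  0.01   0.01   0.01   0.011  0.012  0.013
  0.014  0.014  0.015  0.017  0.018  0.018  0.019  0.02   0.02   0.022
  0.023  0.023  0.024  0.024  0.025  0.026  0.027  0.028  0.029  0.03
  0.03   0.03   0.031  0.031  0.031  0.032  0.032  0.034]
0.105 [0.001 0.003 0.004 0.006 0.023]
0.115 [-0.009 -0.003 -0.001 -0.     0.001  0.002  0.003  0.005  0.006]
0.125 [-0.012 -0.009 -0.008 -0.007 -0.006 -0.004 -0.003]
0.135 [-0.022]
0.145 [-0.025 -0.019 -0.018]
bar across [-0.00416613  0.00238633  0.00544072] 0.16542365774809237
```

View pics/s5.png

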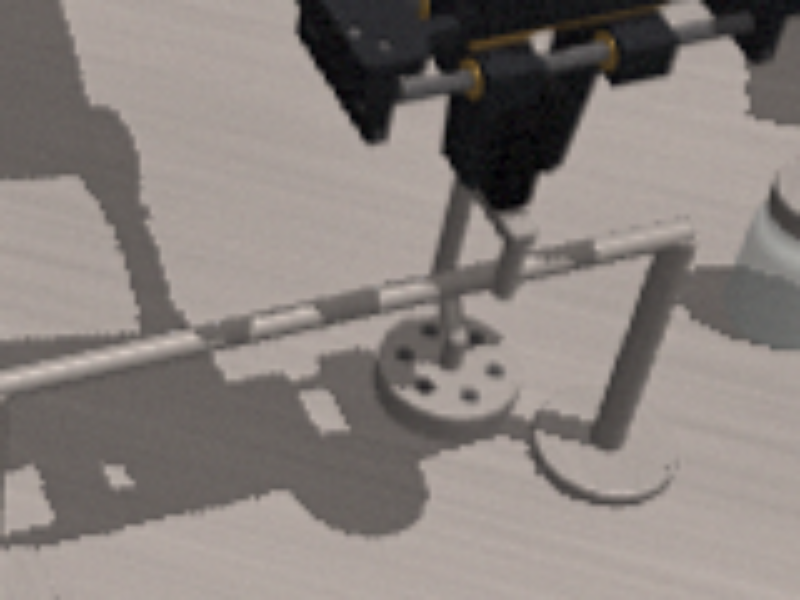

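The short limb (510,270) is now on the far side of the bar, and the bar lies inside the crook. I'll lower and release.

carry_out(
  commands=[
    {"translation":[0,0,0.25],"angular":[0,0,0],"fingers":10},
    {"translation":[0,0,0.25],"angular":[0,0,0],"fingers":10},
    {"translation":[0,0,0.25],"angular":[0,0,0],"fingers":10},
    {"translation":[0,0,0.25],"angular":[0,0,0],"fingers":10},
    {"translation":[0,0,0.2],"angular":[0,0,0],"fingers":10},
    {"translation":[0,0,0.1],"angular":[0,0,0],"fingers":10},
    {"translation":[0,0,0],"angular":[0,0,0],"fingers":10},
    {"translation":[0,0,0],"angular":[0,0,0],"fingers":10},
  ],
)

```text
t: 18.85
tool_pos: [0.5473, 0.268, 0.1832]
eef_rot: [-0.963, 2.99, 0.0]
force: [0.2, 0.1, -1.6]
finger_gap: 0.203
finger_force: 25.0
```

```bash
python3 -c "
from cell import bot
from h import *
go(bot,(.5473,.269,.182),125.7)"
```

```text
t 18.85 tcp [0.5473 0.268  0.1832] g 125.71 tilt [ 0.001  0.    -1.   ] F [ 0.2  0.1 -1.6] gap 17.9 25.0
 world d [ 0.      0.001  -0.0012]  now-axes [-0.02   0.027  0.04 ]  goal-axes [-0.02   0.027  0.04 ]  rz 0.0
```

carry_out(
  commands=[
    {"translation":[0,0,0.04],"angular":[0,0,0],"fingers":10},
    {"translation":[0,0,0],"angular":[0,0,0],"fingers":10},
    {"translation":[0,0,0],"angular":[0,0,0],"fingers":18},
    {"translation":[0,0,0],"angular":[0,0,0],"fingers":20},
    {"translation":[0,0,0],"angular":[0,0,0],"fingers":23},
    {"translation":[0,0,0],"angular":[0,0,0],"fingers":28},
    {"translation":[0,0,0],"angular":[0,0,0],"fingers":34},
    {"translation":[0,0,0],"angular":[0,0,0],"fingers":40},
  ],
)

```text
t: 19.65
tool_pos: [0.547, 0.2679, 0.1817]
eef_rot: [0.963, -2.99, 0.0]
force: [-0.7, 0.1, -0.4]
finger_gap: 0.445
finger_force: 0.0
```

carry_out(
  commands=[
    {"translation":[0,0,0],"angular":[0,0,0],"fingers":40},
    {"translation":[0,0,0],"angular":[0,0,0],"fingers":40},
    {"translation":[0,0,0],"angular":[0,0,0],"fingers":40},
    {"translation":[0,0,-0.2],"angular":[0,0,0],"fingers":40},
    {"translation":[0,0,-0.3],"angular":[0,0,0],"fingers":40},
    {"translation":[0,0,-0.4],"angular":[0,0,0],"fingers":40},
    {"translation":[0,0,-0.5],"angular":[0,0,0],"fingers":40},
    {"translation":[0,0,-0.6],"angular":[0,0,0],"fingers":40},
  ],
)

```text
t: 20.45
tool_pos: [0.5471, 0.2679, 0.2434]
eef_rot: [-0.963, 2.99, 0.0]
force: [-0.1, -0.2, 0.1]
finger_gap: 0.454
finger_force: 0.0
```

carry_out(
  commands=[
    {"translation":[0,0,-0.5],"angular":[0,0,0],"fingers":50},
    {"translation":[0,0,-0.5],"angular":[0,0,0],"fingers":60},
    {"translation":[0,0,-0.4],"angular":[0,0,0],"fingers":60},
    {"translation":[0,0,0],"angular":[0,0,0.145],"fingers":60},
    {"translation":[0,0,0],"angular":[0,0,0.145],"fingers":60},
    {"translation":[0,0,0],"angular":[0,0,0.145],"fingers":60},
    {"translation":[0,0,0],"angular":[0,0,0.145],"fingers":60},
    {"translation":[0,0,0],"angular":[0,0,0.145],"fingers":60},
  ],
)

```text
t: 21.25
tool_pos: [0.547, 0.2679, 0.2842]
eef_rot: [-0.169, -3.137, 0.0]
force: [-0.5, -1.0, 1.1]
finger_gap: 0.679
finger_force: 0.0
```

```bash
python3 -c "
from cell import bot
from h import *
go(bot,(.474,-.2045,.23),1.5)
c=bot.capture('scene');cv2.imwrite('pics/s6.png',cv2.resize(c['frame'][160:340,290:530,::-1],(800,600)))
P=cloud(c);f=c['frame']
k=(abs(P[...,0]-.547)<.03)&(abs(P[...,1]-.268)<.03)&(P[...,2]>.19)&(P[...,2]<.226)&(f.max(-1)<60);print('grip top',k.sum(),P[k].mean(0),P[k][:,2].max())
k=(abs(P[...,0]-.547)<.04)&(abs(P[...,1]-.268)<.04)&(abs(P[...,2]-.061)<.006);print('head',k.sum(),cv2.minEnclosingCircle(P[k][:,:2].astype(np.float32)))
P=cloud(bot.capture('top'));z=P[...,2]
m=(z>.055)&(z<.075)&(abs(P[...,0]-.5)<.12)&(abs(P[...,1]+.03)<.1)
print('pot',m.sum(),cv2.minEnclosingCircle(P[m][:,:2].astype(np.float32)))
"
```

```text
t 21.25 tcp [0.547  0.2679 0.2842] g 83.83 tilt [-0. -0. -1.] F [-0.5 -1.   1.1] gap 59.8 0.0
 world d [-0.073  -0.4724 -0.0542]  now-axes [  0.724 -15.916   1.807]  goal-axes [-15.677  -2.844   1.805]  rz 1.437
grip top 209 [0.55599528 0.26794437 0.21042073] 0.22341334750422892
head 461 ((0.548683226108551, 0.268446683883667), 0.03363758698105812)
pot 277 ((0.485664039850235, -0.028127025812864304), 0.05583282560110092)
```

View pics/s6.png

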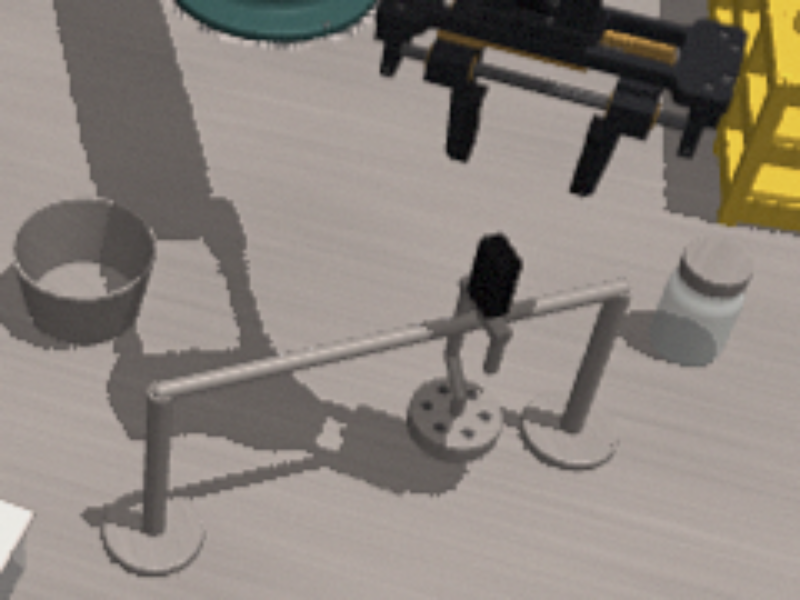

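The masher (black grip at (495,275), disc at (455,418)) hangs straight and free, and the pot is still in place. Next is the muddler.

carry_out(
  commands=[
    {"translation":[0,0,0],"angular":[0,0,0.145],"fingers":60},
    {"translation":[0,0,0],"angular":[0,0,0.145],"fingers":60},
    {"translation":[0,0,0],"angular":[0,0,0.145],"fingers":60},
    {"translation":[0,0,0],"angular":[0,0,0.145],"fingers":60},
    {"translation":[0,0,0],"angular":[0,0,0.145],"fingers":60},
    {"translation":[0,0,0],"angular":[0,0,0.145],"fingers":60},
    {"translation":[0,0,0],"angular":[0,0,0.145],"fingers":60},
    {"translation":[0,0,0],"angular":[0,0,0.145],"fingers":60},
  ],
)

```text
t: 22.15
tool_pos: [0.547, 0.2679, 0.284]
eef_rot: [-1.856, -2.535, 0.0]
force: [-0.2, 0.5, 0.3]
finger_gap: 0.684
finger_force: 0.0
```

carry_out(
  commands=[
    {"translation":[0,0,0],"angular":[0,0,0.145],"fingers":60},
    {"translation":[0,0,0],"angular":[0,0,0.132],"fingers":60},
    {"translation":[-0.784,-0.142,0],"angular":[0,0,0],"fingers":60},
    {"translation":[-0.784,-0.142,0],"angular":[0,0,0],"fingers":60},
    {"translation":[-0.784,-0.142,0],"angular":[0,0,0],"fingers":60},
    {"translation":[-0.784,-0.142,0],"angular":[0,0,0],"fingers":60},
    {"translation":[-0.784,-0.142,0],"angular":[0,0,0],"fingers":60},
    {"translation":[-0.784,-0.142,0],"angular":[0,0,0],"fingers":60},
  ],
)

```text
t: 22.95
tool_pos: [0.5258, 0.1251, 0.2841]
eef_rot: [2.181, 2.261, 0.0]
force: [0.5, 0.3, 0.3]
finger_gap: 0.681
finger_force: 0.0
```

carry_out(
  commands=[
    {"translation":[-0.784,-0.142,0],"angular":[0,0,0],"fingers":60},
    {"translation":[-0.784,-0.142,0],"angular":[0,0,0],"fingers":60},
    {"translation":[-0.784,-0.142,0],"angular":[0,0,0],"fingers":60},
    {"translation":[-0.784,-0.142,0],"angular":[0,0,0],"fingers":60},
    {"translation":[-0.784,-0.142,0],"angular":[0,0,0],"fingers":60},
    {"translation":[-0.784,-0.142,0],"angular":[0,0,0],"fingers":60},
    {"translation":[-0.784,-0.142,0],"angular":[0,0,0],"fingers":60},
    {"translation":[-0.784,-0.142,0],"angular":[0,0,0],"fingers":60},
  ],
)

```text
t: 23.75
tool_pos: [0.4977, -0.0641, 0.2842]
eef_rot: [2.181, 2.261, 0.0]
force: [0.5, -0.6, 0.0]
finger_gap: 0.68
finger_force: 0.0
```

carry_out(
  commands=[
    {"translation":[-0.784,-0.142,0.2],"angular":[0,0,0],"fingers":60},
    {"translation":[-0.784,-0.142,0.2],"angular":[0,0,0],"fingers":60},
    {"translation":[-0.784,-0.142,0.2],"angular":[0,0,0],"fingers":60},
    {"translation":[-0.784,-0.142,0.2],"angular":[0,0,0],"fingers":60},
    {"translation":[-0.784,-0.142,0.3],"angular":[0,0,0],"fingers":60},
    {"translation":[-0.784,-0.142,0.3],"angular":[0,0,0],"fingers":60},
    {"translation":[0,0,0.2],"angular":[0,0,0],"fingers":60},
    {"translation":[0,0,0],"angular":[0,0,0],"fingers":60},
  ],
)

```text
t: 24.55
tool_pos: [0.4762, -0.2047, 0.2349]
eef_rot: [-2.183, -2.256, 0.0]
force: [-0.4, 0.4, -0.1]
finger_gap: 0.679
finger_force: 0.0
```

```bash
python3 -c "
from cell import bot
from h import *
go(bot,(.474,-.2045,.154),1.5)
c=bot.capture('scene');P=cloud(c);f=c['frame']
k=(f.max(-1)<60)&(abs(P[...,2]-.193)<.006)&(abs(P[...,0]-.474)<.025)&(abs(P[...,1]+.2045)<.03);print(k.sum(),P[k].mean(0),'start was .4763 -.203')
cv2.imwrite('pics/s7.png',cv2.resize(c['frame'][100:280,150:390,::-1],(800,600)))"
```

```text
t 24.55 tcp [ 0.4762 -0.2047  0.2349] g 1.87 tilt [-0.002  0.002 -1.   ] F [-0.4  0.4 -0.1] gap 59.8 0.0
 world d [-0.0022  0.0002 -0.0809]  now-axes [ 0.004 -0.069  2.696]  goal-axes [ 0.008 -0.074  2.696]  rz 0.007
63 [ 0.47631446 -0.2033385   0.19220608] start was .4763 -.203
```

View pics/s7.png

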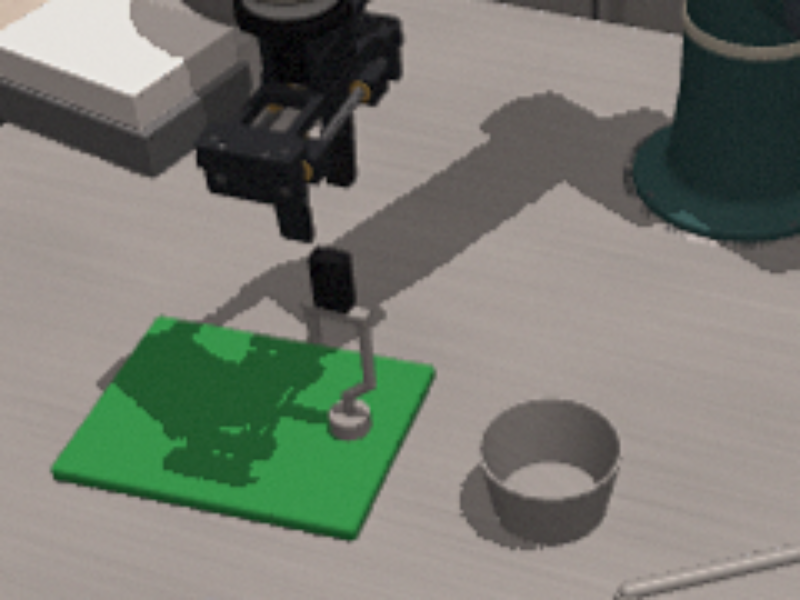

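The muddler is untouched at (332,280), the fingers straddle it, and the pot is at the same spot (550,470). I'll grasp it.

carry_out(
  commands=[
    {"translation":[0,-0.06,0.45],"angular":[0,0,0],"fingers":60},
    {"translation":[0,0,0.45],"angular":[0,0,0],"fingers":60},
    {"translation":[0,0,0.45],"angular":[0,0,0],"fingers":60},
    {"translation":[0,0,0.45],"angular":[0,0,0],"fingers":60},
    {"translation":[0,0,0.45],"angular":[0,0,0],"fingers":60},
    {"translation":[0,0,0.45],"angular":[0,0,0],"fingers":60},
    {"translation":[0,0,0],"angular":[0,0,0],"fingers":40},
    {"translation":[0,0,0],"angular":[0,0,0],"fingers":30},
  ],
)

```text
t: 25.4
tool_pos: [0.4749, -0.2049, 0.1543]
eef_rot: [-2.185, -2.256, 0.001]
force: [-0.4, 0.7, -0.5]
finger_gap: 0.524
finger_force: 0.0
```

carry_out(
  commands=[
    {"translation":[0,0,0],"angular":[0,0,0],"fingers":24},
    {"translation":[0,0,0],"angular":[0,0,0],"fingers":20},
    {"translation":[0,0,0],"angular":[0,0,0],"fingers":10},
    {"translation":[0,0,0],"angular":[0,0,0],"fingers":10},
    {"translation":[0,0,0],"angular":[0,0,0],"fingers":10},
    {"translation":[0,0,0],"angular":[0,0,0],"fingers":10},
    {"translation":[0,0,0],"angular":[0,0,0],"fingers":10},
    {"translation":[0,0,0],"angular":[0,0,0],"fingers":10},
  ],
)

```text
t: 26.2
tool_pos: [0.4754, -0.2053, 0.1554]
eef_rot: [2.185, 2.256, -0.0]
force: [-1.8, 0.9, 5.8]
finger_gap: 0.204
finger_force: 24.8
```

```bash
python3 -c "
from cell import bot
from h import *
go(bot,(.4857,-.028,.26),1.5)"
```

```text
t 26.2 tcp [ 0.4754 -0.2053  0.1554] g 1.84 tilt [ 0.001 -0.001 -1.   ] F [-1.8  0.9  5.8] gap 17.9 24.8
 world d [0.0103 0.1773 0.1046]  now-axes [ 5.894  0.536 -3.489]  goal-axes [ 5.899  0.499 -3.485]  rz 0.006
```

carry_out(
  commands=[
    {"translation":[0,0,-0.3],"angular":[0,0,0],"fingers":10},
    {"translation":[0,0,-0.6],"angular":[0,0,0],"fingers":10},
    {"translation":[0,0,-0.7],"angular":[0,0,0],"fingers":10},
    {"translation":[0,0,-0.7],"angular":[0,0,0],"fingers":10},
    {"translation":[0,0,-0.7],"angular":[0,0,0],"fingers":10},
    {"translation":[0,0,-0.7],"angular":[0,0,0],"fingers":10},
    {"translation":[0,0,-0.7],"angular":[0,0,0],"fingers":10},
    {"translation":[0,0,-0.6],"angular":[0,0,0],"fingers":10},
  ],
)

```text
t: 27.0
tool_pos: [0.4752, -0.2047, 0.3056]
eef_rot: [-2.185, -2.257, -0.001]
force: [0.7, -0.8, -1.5]
finger_gap: 0.207
finger_force: 24.7
```

```bash
python3 -c "
from cell import bot
from h import *
P=cloud(bot.capture('top'));z=P[...,2]
m=(z>.055)&(z<.075)&(abs(P[...,0]-.5)<.12)&(abs(P[...,1]+.03)<.1)
(x,y),r=cv2.minEnclosingCircle(P[m][:,:2].astype(np.float32))
print('pot',m.sum(),x,y,r)
P=cloud(bot.capture('scene'));z=P[...,2]
m=(z>.057)&(z<.072)&(abs(P[...,0]-.5)<.11)&(abs(P[...,1]+.03)<.1)
print('pot',m.sum(),cv2.minEnclosingCircle(P[m][:,:2].astype(np.float32)))
go(bot,(.4857,-.028,.159),1.5)"
```

```text
pot 275 0.48511379957199097 -0.027992872521281242 0.05580858513712883
pot 305 ((0.4851157069206238, -0.028061795979738235), 0.05724985525012016)
t 27.1 tcp [ 0.4766 -0.2055  0.3076] g 1.84 tilt [ 0.005 -0.002 -1.   ] F [ 0.4 -0.3 -2. ] gap 17.9 24.7
 world d [ 0.0091  0.1775 -0.1486]  now-axes [5.913 0.468 4.944]  goal-axes [5.905 0.458 4.953]  rz 0.006
```

carry_out(
  commands=[
    {"translation":[0.735,0.06,0],"angular":[0,0,0],"fingers":10},
    {"translation":[0.735,0.06,0],"angular":[0,0,0],"fingers":10},
    {"translation":[0.735,0.06,0],"angular":[0,0,0],"fingers":10},
    {"translation":[0.735,0.06,0],"angular":[0,0,0],"fingers":10},
    {"translation":[0.735,0.06,0],"angular":[0,0,0],"fingers":10},
    {"translation":[0.735,0.06,0],"angular":[0,0,0],"fingers":10},
    {"translation":[0.735,0.06,0],"angular":[0,0,0],"fingers":10},
    {"translation":[0.735,0.06,0],"angular":[0,0,0],"fingers":10},
  ],
)

```text
t: 27.9
tool_pos: [0.4831, -0.0271, 0.303]
eef_rot: [-2.184, -2.255, 0.002]
force: [0.5, 0.5, -2.3]
finger_gap: 0.202
finger_force: 24.9
```

carry_out(
  commands=[
    {"translation":[0,0,0],"angular":[0,0,0],"fingers":10},
    {"translation":[0,0,0.7],"angular":[0,0,0],"fingers":10},
    {"translation":[0,0,0.7],"angular":[0,0,0],"fingers":10},
    {"translation":[0,0,0.7],"angular":[0,0,0],"fingers":10},
    {"translation":[0,0,0.7],"angular":[0,0,0],"fingers":10},
    {"translation":[0,0,0.7],"angular":[0,0,0],"fingers":10},
    {"translation":[0,0,0.7],"angular":[0,0,0],"fingers":10},
    {"translation":[0,0,0.6],"angular":[0,0,0],"fingers":10},
  ],
)

```text
t: 28.7
tool_pos: [0.4827, -0.0288, 0.1585]
eef_rot: [-2.185, -2.255, 0.003]
force: [0.2, 0.5, -1.9]
finger_gap: 0.201
finger_force: 25.0
```

carry_out(
  commands=[
    {"translation":[0,0,0],"angular":[0,0,0],"fingers":10},
    {"translation":[0,0,0],"angular":[0,0,0],"fingers":10},
    {"translation":[0,0,0],"angular":[0,0,0],"fingers":10},
    {"translation":[0,0,0],"angular":[0,0,0],"fingers":10},
    {"translation":[0,0,0],"angular":[0,0,0],"fingers":10},
    {"translation":[0,0,0],"angular":[0,0,0],"fingers":10},
    {"translation":[0,0,0],"angular":[0,0,0],"fingers":10},
    {"translation":[0,0,0],"angular":[0,0,0],"fingers":10},
  ],
)

```text
t: 29.5
tool_pos: [0.484, -0.0282, 0.161]
eef_rot: [2.185, 2.257, 0.0]
force: [0.4, 0.0, -2.3]
finger_gap: 0.204
finger_force: 25.0
```

carry_out(
  commands=[
    {"translation":[0,0,0],"angular":[0,0,0],"fingers":10},
    {"translation":[0,0,0],"angular":[0,0,0],"fingers":10},
    {"translation":[0,0,0],"angular":[0,0,0],"fingers":10},
    {"translation":[0,0,0],"angular":[0,0,0],"fingers":10},
    {"translation":[0,0,0],"angular":[0,0,0],"fingers":10},
    {"translation":[0,0,0],"angular":[0,0,0],"fingers":10},
    {"translation":[0,0,0],"angular":[0,0,0],"fingers":10},
    {"translation":[0,0,0],"angular":[0,0,0],"fingers":10},
  ],
)

```text
t: 30.3
tool_pos: [0.4839, -0.0283, 0.1608]
eef_rot: [-2.186, -2.257, 0.0]
force: [-0.9, 0.2, -2.3]
finger_gap: 0.198
finger_force: 25.0
```

carry_out(
  commands=[
    {"translation":[0,0,0],"angular":[0,0,0],"fingers":10},
    {"translation":[0,0,0],"angular":[0,0,0],"fingers":10},
    {"translation":[0,0,0],"angular":[0,0,0],"fingers":10},
    {"translation":[0,0,0],"angular":[0,0,0],"fingers":10},
    {"translation":[0,0,0],"angular":[0,0,0],"fingers":10},
    {"translation":[0,0,0],"angular":[0,0,0],"fingers":10},
    {"translation":[0,0,0],"angular":[0,0,0],"fingers":10},
    {"translation":[0,0,0],"angular":[0,0,0],"fingers":10},
  ],
)

```text
t: 31.1
tool_pos: [0.4839, -0.0282, 0.1608]
eef_rot: [-2.186, -2.257, -0.0]
force: [-0.1, -0.3, -3.2]
finger_gap: 0.203
finger_force: 25.0
```

```bash
python3 -c "
from cell import bot
from h import *
go(bot,(.4857,-.028,.30),125.7)
c=bot.capture('scene');cv2.imwrite('pics/s8.png',cv2.resize(c['frame'][100:280,200:440,::-1],(800,600)))"
```

```text
t 31.1 tcp [ 0.4839 -0.0282  0.1608] g 1.83 tilt [ 0.  0. -1.] F [-0.1 -0.3 -3.2] gap 17.9 25.0
 world d [0.0018 0.0002 0.1392]  now-axes [ 0.006  0.06  -4.639]  goal-axes [-0.053 -0.029 -4.639]  rz -2.162
```

View pics/s8.png

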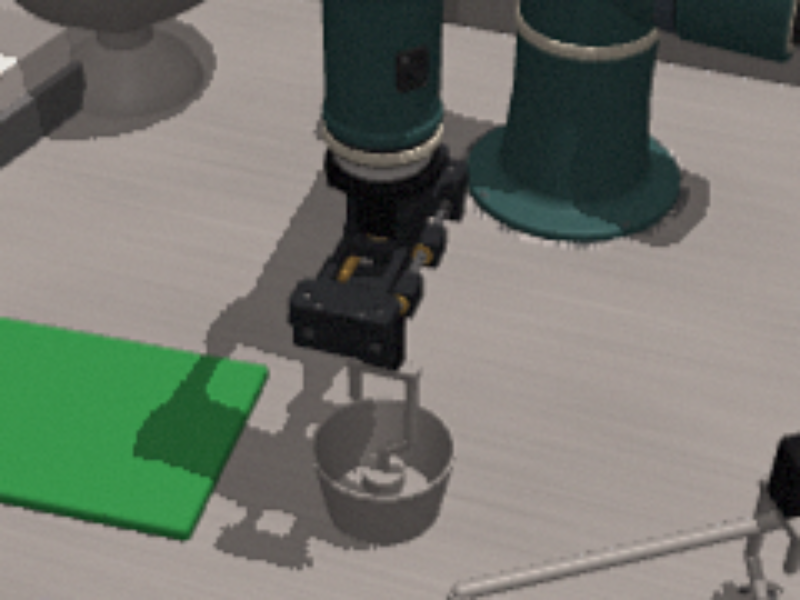

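The muddler's head is inside the pot below the rim, at (380,478). I'll lift and turn it.

carry_out(
  commands=[
    {"translation":[0,0,-0.58],"angular":[0,0,0],"fingers":10},
    {"translation":[0,0,-0.58],"angular":[0,0,0],"fingers":10},
    {"translation":[0,0,-0.58],"angular":[0,0,0],"fingers":10},
    {"translation":[0,0,-0.58],"angular":[0,0,-0.145],"fingers":10},
    {"translation":[0,0,-0.58],"angular":[0,0,-0.145],"fingers":10},
    {"translation":[0,0,-0.58],"angular":[0,0,-0.145],"fingers":10},
    {"translation":[0,0,-0.58],"angular":[0,0,-0.145],"fingers":10},
    {"translation":[0,0,-0.58],"angular":[0,0,-0.145],"fingers":10},
  ],
)

```text
t: 31.95
tool_pos: [0.4838, -0.0282, 0.3007]
eef_rot: [-1.235, -2.889, -0.0]
force: [-0.0, -0.5, -2.1]
finger_gap: 0.2
finger_force: 25.0
```

carry_out(
  commands=[
    {"translation":[0,0,0],"angular":[0,0,-0.145],"fingers":10},
    {"translation":[0,0,0],"angular":[0,0,-0.145],"fingers":10},
    {"translation":[0,0,0],"angular":[0,0,-0.145],"fingers":10},
    {"translation":[0,0,0],"angular":[0,0,-0.145],"fingers":10},
    {"translation":[0,0,0],"angular":[0,0,-0.145],"fingers":10},
    {"translation":[0,0,0],"angular":[0,0,-0.145],"fingers":10},
    {"translation":[0,0,0],"angular":[0,0,-0.145],"fingers":10},
    {"translation":[0,0,0],"angular":[0,0,-0.145],"fingers":10},
  ],
)

```text
t: 32.75
tool_pos: [0.4838, -0.0283, 0.2999]
eef_rot: [0.55, -3.093, -0.0]
force: [0.1, -1.2, -2.6]
finger_gap: 0.204
finger_force: 25.0
```

carry_out(
  commands=[
    {"translation":[0,0,0],"angular":[0,0,-0.145],"fingers":10},
    {"translation":[0,0,0],"angular":[0,0,-0.132],"fingers":10},
    {"translation":[0,0,0],"angular":[0,0,0],"fingers":10},
    {"translation":[0,0,0],"angular":[0,0,0],"fingers":10},
    {"translation":[0,0,0],"angular":[0,0,0],"fingers":10},
    {"translation":[0,0,0],"angular":[0,0,0],"fingers":10},
    {"translation":[0,0,0],"angular":[0,0,0],"fingers":10},
    {"translation":[0,0,0],"angular":[0,0,0],"fingers":10},
  ],
)

```text
t: 33.55
tool_pos: [0.4839, -0.0283, 0.3]
eef_rot: [0.962, -2.991, 0.0]
force: [-0.2, 1.2, -2.5]
finger_gap: 0.2
finger_force: 25.0
```

```bash
python3 -c "
from cell import bot
from h import *
m=np.array([.5823,.2203]);a=np.array([-.584,.812]);p=np.array([.812,.584])
s=m-.05*a
go(bot,(*(s-.07*p),.223),125.7)"
```

```text
t 33.55 tcp [ 0.4839 -0.0283  0.3   ] g 125.68 tilt [-0. -0. -1.] F [-0.2  1.2 -2.5] gap 17.6 25.0
 world d [ 0.0708  0.1671 -0.077 ]  now-axes [-5.165  3.148  2.567]  goal-axes [-5.166  3.147  2.567]  rz -0.0
```

carry_out(
  commands=[
    {"translation":[-0.646,0.393,0],"angular":[0,0,0],"fingers":10},
    {"translation":[-0.646,0.393,0],"angular":[0,0,0],"fingers":10},
    {"translation":[-0.646,0.393,0],"angular":[0,0,0],"fingers":10},
    {"translation":[-0.646,0.393,0],"angular":[0,0,0],"fingers":10},
    {"translation":[-0.646,0.393,0],"angular":[0,0,0],"fingers":10},
    {"translation":[-0.646,0.393,0],"angular":[0,0,0],"fingers":10},
    {"translation":[-0.646,0.393,0],"angular":[0,0,0],"fingers":10},
    {"translation":[-0.646,0.393,0],"angular":[0,0,0],"fingers":10},
  ],
)

```text
t: 34.35
tool_pos: [0.5551, 0.1397, 0.2999]
eef_rot: [0.963, -2.99, 0.0]
force: [0.2, 0.6, -1.6]
finger_gap: 0.204
finger_force: 24.9
```

carry_out(
  commands=[
    {"translation":[0,0,0.43],"angular":[0,0,0],"fingers":10},
    {"translation":[0,0,0.43],"angular":[0,0,0],"fingers":10},
    {"translation":[0,0,0.43],"angular":[0,0,0],"fingers":10},
    {"translation":[0,0,0.43],"angular":[0,0,0],"fingers":10},
    {"translation":[0,0,0.43],"angular":[0,0,0],"fingers":10},
    {"translation":[0,0,0.42],"angular":[0,0,0],"fingers":10},
    {"translation":[0,0,0],"angular":[0,0,0],"fingers":10},
    {"translation":[0,0,0],"angular":[0,0,0],"fingers":10},
  ],
)

```text
t: 35.15
tool_pos: [0.5546, 0.1386, 0.2225]
eef_rot: [0.963, -2.99, -0.0]
force: [0.6, -0.0, -1.4]
finger_gap: 0.203
finger_force: 25.0
```

```bash
python3 -c "
from cell import bot
from h import *
m=np.array([.5823,.2203]);a=np.array([-.584,.812]);p=np.array([.812,.584])
s=m-.05*a
go(bot,(*s,.223),125.7)
c=bot.capture('scene');cv2.imwrite('pics/s9.png',cv2.resize(c['frame'][160:340,290:530,::-1],(800,600)))"
```

```text
t 35.15 tcp [0.5546 0.1386 0.2225] g 125.7 tilt [-0.001 -0.    -1.   ] F [ 0.6 -0.  -1.4] gap 17.9 25.0
 world d [0.0569 0.0411 0.0005]  now-axes [-2.34   0.004 -0.017]  goal-axes [-2.34   0.004 -0.015]  rz -0.0
```

View pics/s9.png

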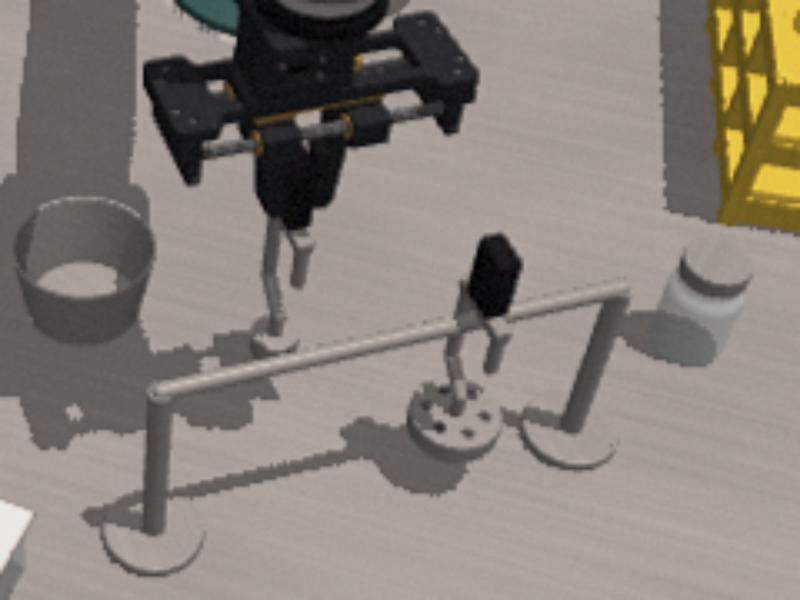

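The muddler is upright with its hook facing the bar at (300,260), well away from the masher. I'll advance, lower and release as before.

carry_out(
  commands=[
    {"translation":[-0.292,0,0],"angular":[0,0,0],"fingers":10},
    {"translation":[-0.292,0,0],"angular":[0,0,0],"fingers":10},
    {"translation":[-0.292,0,0],"angular":[0,0,0],"fingers":10},
    {"translation":[-0.292,0,0],"angular":[0,0,0],"fingers":10},
    {"translation":[-0.292,0,0],"angular":[0,0,0],"fingers":10},
    {"translation":[-0.292,0,0],"angular":[0,0,0],"fingers":10},
    {"translation":[-0.292,0,0],"angular":[0,0,0],"fingers":10},
    {"translation":[-0.292,0,0],"angular":[0,0,0],"fingers":10},
  ],
)

```text
t: 36.0
tool_pos: [0.6122, 0.1802, 0.2228]
eef_rot: [0.963, -2.99, -0.0]
force: [0.3, 0.2, -1.5]
finger_gap: 0.2
finger_force: 25.0
```

carry_out(
  commands=[
    {"translation":[0,0,0.1],"angular":[0,0,0],"fingers":10},
    {"translation":[0,0,0.2],"angular":[0,0,0],"fingers":10},
    {"translation":[0,0,0.25],"angular":[0,0,0],"fingers":10},
    {"translation":[0,0,0.25],"angular":[0,0,0],"fingers":10},
    {"translation":[0,0,0.25],"angular":[0,0,0],"fingers":10},
    {"translation":[0,0,0.2],"angular":[0,0,0],"fingers":10},
    {"translation":[0,0,0.03],"angular":[0,0,0],"fingers":10},
    {"translation":[0,0,0],"angular":[0,0,0],"fingers":10},
  ],
)

```text
t: 36.8
tool_pos: [0.6115, 0.1796, 0.1842]
eef_rot: [0.963, -2.99, -0.0]
force: [0.8, 0.3, -2.0]
finger_gap: 0.203
finger_force: 25.0
```

```bash
python3 -c "
from cell import bot
from h import *
m=np.array([.5823,.2203]);a=np.array([-.584,.812])
go(bot,(*(m-.05*a),.182),125.7)
c=bot.capture('scene');cv2.imwrite('pics/s10.png',cv2.resize(c['frame'][200:320,310:470,::-1],(800,600)))"
```

```text
t 36.8 tcp [0.6115 0.1796 0.1842] g 125.7 tilt [-0.001 -0.    -1.   ] F [ 0.8  0.3 -2. ] gap 17.9 25.0
 world d [ 0.      0.0001 -0.0022]  now-axes [-0.002  0.002  0.074]  goal-axes [-0.002  0.002  0.074]  rz 0.0
```

View pics/s10.png

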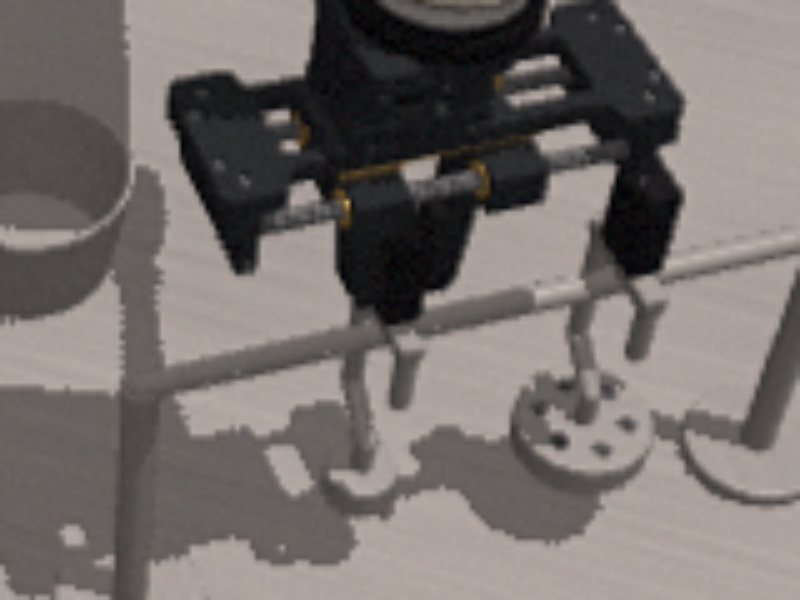

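The bar lies inside the muddler's crook with the short limb in front of it at (405,375), and the masher is untouched at (640,220). I'll settle it and release.

carry_out(
  commands=[
    {"translation":[0,0,0.05],"angular":[0,0,0],"fingers":10},
    {"translation":[0,0,0.02],"angular":[0,0,0],"fingers":10},
    {"translation":[0,0,0],"angular":[0,0,0],"fingers":18},
    {"translation":[0,0,0],"angular":[0,0,0],"fingers":20},
    {"translation":[0,0,0],"angular":[0,0,0],"fingers":23},
    {"translation":[0,0,0],"angular":[0,0,0],"fingers":28},
    {"translation":[0,0,0],"angular":[0,0,0],"fingers":34},
    {"translation":[0,0,0],"angular":[0,0,0],"fingers":40},
  ],
)

```text
t: 37.65
tool_pos: [0.6116, 0.1797, 0.1824]
eef_rot: [0.963, -2.99, 0.0]
force: [-0.3, -0.3, 0.1]
finger_gap: 0.441
finger_force: 0.0
```

carry_out(
  commands=[
    {"translation":[0,0,0],"angular":[0,0,0],"fingers":40},
    {"translation":[0,0,0],"angular":[0,0,0],"fingers":40},
    {"translation":[0,0,0],"angular":[0,0,0],"fingers":40},
    {"translation":[0,0,-0.2],"angular":[0,0,0],"fingers":40},
    {"translation":[0,0,-0.3],"angular":[0,0,0],"fingers":40},
    {"translation":[0,0,-0.4],"angular":[0,0,0],"fingers":40},
    {"translation":[0,0,-0.5],"angular":[0,0,0],"fingers":40},
    {"translation":[0,0,-0.6],"angular":[0,0,0],"fingers":40},
  ],
)

```text
t: 38.45
tool_pos: [0.6117, 0.1797, 0.244]
eef_rot: [-0.963, 2.99, -0.0]
force: [-0.2, 0.2, 0.3]
finger_gap: 0.454
finger_force: 0.0
```

carry_out(
  commands=[
    {"translation":[0,0,-0.6],"angular":[0,0,0],"fingers":40},
    {"translation":[0,0,-0.6],"angular":[0,0,0],"fingers":40},
    {"translation":[0,0,-0.6],"angular":[0,0,0],"fingers":40},
    {"translation":[0,0,-0.5],"angular":[0,0,0],"fingers":40},
    {"translation":[0,0,0],"angular":[0,0,0],"fingers":40},
    {"translation":[0,0,0],"angular":[0,0,0],"fingers":40},
    {"translation":[0,0,0],"angular":[0,0,0],"fingers":40},
    {"translation":[0,0,0],"angular":[0,0,0],"fingers":40},
  ],
)

```text
t: 39.25
tool_pos: [0.611, 0.1795, 0.3099]
eef_rot: [0.962, -2.988, -0.0]
force: [-0.6, -0.4, -0.8]
finger_gap: 0.455
finger_force: 0.0
```

```bash
python3 -c "
from cell import bot
from h import *
go(bot,(.6,.18,.3),125.7)
c=bot.capture('scene');cv2.imwrite('pics/s11.png',cv2.resize(c['frame'][160:340,290:530,::-1],(800,600)))"
```

```text
t 39.25 tcp [0.611  0.1795 0.3099] g 125.7 tilt [-0.002 -0.001 -1.   ] F [-0.6 -0.4 -0.8] gap 40.1 0.0
 world d [-0.011   0.0005 -0.0099]  now-axes [0.289 0.227 0.331]  goal-axes [0.29  0.227 0.33 ]  rz 0.0
```

View pics/s11.png

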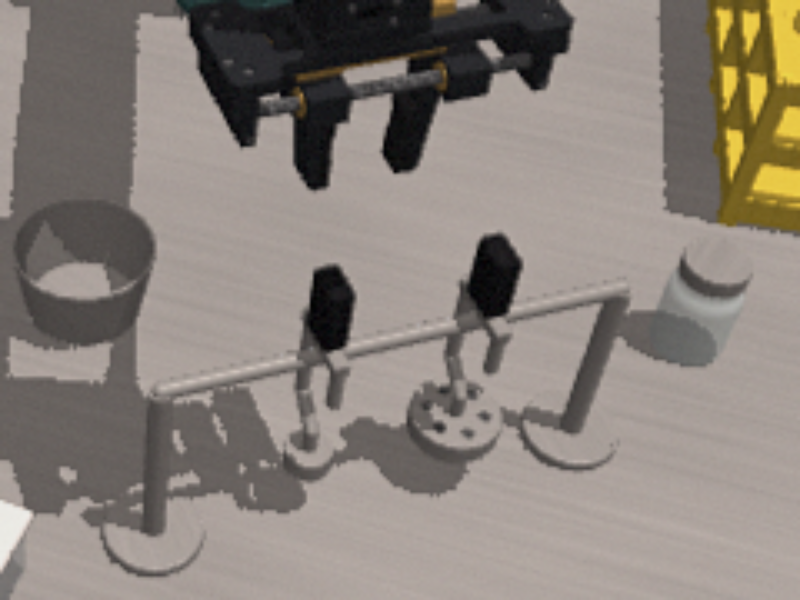

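Both tools, the muddler at (330,310) and the masher at (495,275), hang straight from the bar clear of the fingers, and the pot stands upright. I'll hand the job in.

```bash
python3 -c "
from cell import bot
print(bot.finish_job())"
```

```text
the job is handed in; nothing more can be done
None
```

I rinsed the masher and then the muddler and hung both on the rail (the press was absent). Both hang straight, the pot stands upright, and the job is handed in; the hand-in returned no verdict.

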